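# Take the flask carrier off the safety hook and seat it in its tray

### The arm

A 7-joint arm with a two-finger parallel gripper is mounted at the origin on the work surface. World frame = base frame: x ahead of the robot, y to its left, z up, the work surface at z = 0. Lengths are in m, angles in rad, forces in N, time in s.
With the tool pointing down it reaches from about 0.4 to 0.85 m from the base axis. Payload 4.5 kg.
Tool frame: the origin (TCP) lies midway between the tips of the shut fingers; the grasp point (between the pads) lies 19 mm behind it; z points along the fingers, y is the direction in which the jaws open and shut (so a half turn about z gives the same grasp; the last joint's range is limited). The gripper opens to 85 mm and grips with 20 to 120 N. Pads are 22 mm wide; open, the fingers measure 114 mm over their backs; the gripper's body (76 mm by 85 mm) begins 54 mm behind the grasp point. The pads swing forward as they close: fully open they stand 13 mm farther back than shut.
Start: joints at [1.36, 0.689, -0.195, 1.565, 0.157, 0.902, -0.215], TCP at [0.152, -0.606, 0.231] pointing down, gripper open.
Joint ranges: [-3.01, 3.01], [-0.46, 2.08], [-1.47, 1.51], [0.13, 2.56], [-1, 4.14], [0.04, 2.09], [-2.66, 2.66]. Speed limits (rad/s): [2.57, 2.57, 3.14, 3.14, 3.14, 3.14, 3.14].

### API

Orientations are given as a rotation vector (axis times angle).
In Python, from workcell import bot gives the robot as it stands. The module is installed in compiled form; this text tells all that it offers.
- The arm moves only by the tool play_rows, never from a script. Its argument "commands" is a list of rows, each a list of 3 entries, a list of its own where there are three numbers: the opening, from 0 (shut) to 1 (fully open), then the shift along the tool's x, y, z scaled (see below), then the turn about the tool's z scaled (see below). A call has exactly 5 rows; each row shifts and turns the commanded pose from where the row before left it, along the tool's axes as they then stand; what a row does not reach is not made up. The controller multiplies each number of a shift by 25 mm and each number of a turn by 6 degrees. A row lasts 1/10 s, in which the tool goes at most 50 mm and 8.59 degrees, less where a joint would pass 70% of its speed; a pose out of reach is approached as far as the arm can. A call with a number of a shift or a turn outside -1 to 1 is refused whole. A call with a gripper value outside its range is refused whole. The fingers move at their own pace and stop on an object; "grip_force" is the grip in N (left out, the last holds). Time passes only in rows, so rows that do not move let the fingers close, or fill a call up. It gives the time, the measured TCP pose, the force and the opening at its end, in the units of the state.
- bot.get_obs(): the state, without advancing time (a new reading comes with each control period).
- bot.capture(name): name is "side" or "top" or "wrist"; returns (picture, depth): 400x640x3 uint8, red, green, blue; 400x640 float32, m along the optical axis (not along the pixel's ray), 0 where there is no reading.
- bot.get_calibration(name): a dict with "vertical_fov" (degrees; the focal length in pixels is half the picture's height over the tangent of half this angle, whatever the lens; pixels are square), "cx", "cy" (the principal point, pixels), "R" (3x3) and "t" (3): a world point X has camera coordinates R X + t. Camera axes: x right, y down, z forward; pixel columns grow to the right and rows downward; lengths in m; the calibration is good to about 2 mm. A picture is of the moment at which its call begins: read the wrist's pose just before it. get_calibration takes no time and is no camera call; for the wrist camera it gives the pose at the moment of the call.
- bot.hand_in(): hands the job in, once; it reports no verdict.
Trained networks look in the newest picture that a camera, given by its name, has taken for a name from the list of things; names that differ only in an ending like _2 or _b are one class to them, and where a whole thing is asked for, a point or a joint stands for the part that bears it (a point fixed in the world has none). Each returns a list of dicts, best first, with "conf" (0 to 1); they miss things now and then, are a little off and sometimes report something else, mostly with a low value. They report only what shows in the picture. A call takes as long as a camera call.
- bot.find_in(camera, thing): "uv" ([column, row] in pixels, amid what is visible of it).
- bot.outline_of(camera, thing): "mask" (400x640 bool, what is visible of it) and "uv" ([column, row] in pixels, amid what is visible of it).
- bot.spot_point(camera, thing): "uv" ([column, row] in pixels: a listed point, or the origin of a listed thing).
The state is a dict: "clock": time; "qpos": joint angles; "qvel": joint speeds; "joint_efforts": joint torques, N m; "tcp_pos": TCP position; "orientation": TCP orientation; "force": force on the tool from outside, world axes, zero at the start; "torque": the same for the moment, N m; "opening": finger opening in m.
Only numpy, scipy, OpenCV 4.12 (cv2) and the standard library are available. Lean on these libraries where they do the work, as an engineer would, in place of code of your own. Each camera call takes 0.05 s, during which the arm holds its last target.

### The job

The steel flask carrier hangs on the bench stand's safety hook: push the carrier toward the post so that its own bar presses the sprung keeper back, lift it off there without forcing the hook, and set it down gently in the white tray, fully home and level, then let go. Leave the bottle, the loose flask and the pipette-tip box where they are.

Things in the scene. Friction and masses are not known exactly. Their poses are not given: they have to be found in the camera images.
- stand: Fixed bench stand carrying the safety hook. Origin on the bench below where the carrier hangs; z up; +x runs from the hook to the post. Base plate 180 x 110 x 12 mm (x -45 to +135). Post and clamp block at x 88 to 122 mm, 186 mm high. A steel arm 16 mm wide (y), underside 163.5 mm high, runs from the clamp along x to the hook. More than 25 N on the hook harms it.
- hook (a point): Nominal middle of the hook's flat seat, 175.5 mm above the stand's origin. NOT exact: the arm with hook and keeper is clamped anywhere up to 12 mm to either side of it along the stand's x. Hook, x from its true middle: seat -17 to +17 mm; nose wall -25 to -17; from the nose a lip turns back over the seat to +13.5, its underside 16 mm and its top 22 mm above the seat.
- keeper (a point): Nominal middle of the closed keeper's pressed face (inexact likewise): 17 mm to +x of the hook's middle, 13 mm above the seat. A block 14 mm wide, polished, 1 to 32.5 mm above the seat, leaving 3.5 mm beside the lip. It slides only to +x against a spring: 2 N to start, 0.8 N per mm, solid stop after 8.5 mm (8.8 N). Find it by force.
- carrier: Loose flask carrier, 0.3 to 0.6 kg: steel tray 84 (x) x 120 (y) x 16 mm with two flasks fixed in it, 40 mm high. Origin: middle of the underside; z up. At its ends (y +-56) 8 mm uprights rise to 176 mm, joined along y by a bar and, above it, a top bar with a grip sleeve. Hangs with its axes along the stand's, origin 60 mm above the bench, within 1 mm of the stand's x.
- bar (a point): Middle of the carrier's 9 mm round hanging bar (along y), 120 mm above its underside. It can rise past the lip only when 18 mm or more to +x of the hook's true middle (keeper 5.5 mm back); otherwise it jams under the lip. Once 26 to 34 mm above where it hung, carry it level 90 mm or more to the stand's -x; straight up, the flasks meet the arm after 60 mm.
- grip (a point): Middle of the carrier's grip sleeve, 56 mm above the bar: a grey flat-sided block 14 mm thick (x), 76 mm long (y), 30 mm high. Take it from above by its flat sides, fingers closing along x, finger ends no more than 25 mm below this point so that they clear the hook. Close softly first: a hand that pushes the sleeve down loads the hook.
- nest: Fixed white open tray on the bench in which the carrier stands. Origin at the middle of its underside; outside 104 (x) x 140 (y) x 18 mm, walls and floor 5 mm, so the inside is 94 x 130 mm (5 mm play all round the carrier). Long side along y. It may stand in it either way round. Seated, the carrier's underside is 5 mm above the bench.
- medium: Bystander: amber bottle with white cap, 64 mm across, 140 mm high; origin at its underside.
- flask: Bystander: flat clear culture flask lying down, 85 x 146 x 34 mm, orange cap to +y; origin at the underside.
- tipbox: Bystander: grey pipette-tip box with clear lid, 85 x 120 x 65 mm; origin at the underside.

How it is judged:
By the outcome, as a careful person would: the job done as asked, in the order asked, and still so for the second after the job is handed in, with the robot touching nothing.
It also fails if it takes over 61 s, if anything falls off the work surface, if the arm or the gripper's body presses on something with over 40 N, if the wrist force passes 120 N, or if a joint passes its speed limit or range.

## Working session

There is one attempt and no reset: what is moved stays moved. The work goes in short steps, Python scripts to look and compute and a tool call to move; the robot and the scene stay as the last step left them, time stands still between calls to the robot, and variables do not carry over. Pictures are saved under pics/ and viewed, and the job is handed in when it is done.

Besides the shell and the picture viewer there is one more tool, called after "Call:" as a command line: name --argument value ..., lists and objects as JSON in quotes. play_rows: Moves the arm, as the interface text tells. Its arguments: {"type":"object","properties":{"commands":{"type":"array"},"grip_force":{"type":"number"}},"required":["commands"]}

```bash
mkdir -p pics
cat > h.py <<'E'
import numpy as np, cv2
from workcell import bot
from scipy.spatial.transform import Rotation as Ro
def K(n):
    c=bot.get_calibration(n); f=200/np.tan(np.radians(c['vertical_fov'])/2)
    return f,c['cx'],c['cy'],np.array(c['R']),np.array(c['t'])
def unproj(cal,uv,d):
    f,cx,cy,R,t=cal; p=np.array([(uv[0]-cx)/f*d,(uv[1]-cy)/f*d,d]); return R.T@(p-t)
def proj(cal,X):
    f,cx,cy,R,t=cal; p=R@np.array(X)+t; return np.array([cx+f*p[0]/p[2],cy+f*p[1]/p[2]])
def ray(cal,uv,z):
    f,cx,cy,R,t=cal; o=-R.T@t; d=R.T@np.array([(uv[0]-cx)/f,(uv[1]-cy)/f,1]); return o+d*(z-o[2])/d[2]
def save(n,im): cv2.imwrite('pics/'+n+'.png',cv2.cvtColor(im,cv2.COLOR_RGB2BGR))
def cloud(cal,d):
    f,cx,cy,R,t=cal; v,u=np.mgrid[0:400,0:640]; P=np.stack([(u-cx)/f*d,(v-cy)/f*d,d],-1)-t
    return P@R
E
python3 - <<'E'
from h import *
o=bot.get_obs(); print({k:np.round(v,4) for k,v in o.items()})
for n in ['side','top']:
    im,d=bot.capture(n); save(n+'0',im); np.save(n+'0.npy',d); cal=K(n); print(n,cal[0],np.round(-cal[3].T@cal[4],3),np.round(cal[3],2).tolist())
    for th in ['stand','carrier','nest','medium','flask','tipbox']:
        for r in bot.outline_of(n,th)[:1]:
            m=r['mask']&(d>0); P=cloud(cal,d)[m]; print(th,round(r['conf'],2),np.round(r['uv']),np.round(np.percentile(P,[2,50,98],axis=0),3).tolist())
    for th in ['hook','grip','bar','keeper','stand','carrier','nest']:
        for r in bot.spot_point(n,th)[:1]: print('pt',th,round(r['conf'],2),np.round(r['uv'],1))
print(bot.get_obs()['clock'])
E
```

```text
{'clock': np.float64(0.0), 'qpos': array([ 1.3598,  0.69  , -0.1945,  1.5664,  0.1573,  0.9025, -0.2151]), 'qvel': array([-0.0004,  0.0002,  0.0018, -0.0013,  0.0009,  0.0002,  0.0014]), 'joint_efforts': array([ 6.00000e-04, -5.39599e+01, -1.26710e+00, -1.58542e+01,
        8.90000e-03,  9.30000e-03,  0.00000e+00]), 'tcp_pos': array([ 0.1513, -0.6057,  0.2304]), 'orientation': array([-3.1162e+00, -3.8340e-01,  5.0000e-04]), 'force': array([-0.2029,  0.7938, -0.0268]), 'torque': array([ 0.0309,  0.0473, -0.0018]), 'opening': np.float64(0.0854)}
side 373.3714667598627 [0.14  0.715 0.984] [[-0.82, -0.57, 0.01], [-0.4, 0.57, -0.72], [0.4, -0.59, -0.7]]
stand 0.61 [276. 262.] [[0.541, 0.135, 0.002], [0.664, 0.219, 0.014], [0.712, 0.264, 0.2]]
carrier 0.95 [298. 260.] [[0.537, 0.128, 0.061], [0.576, 0.201, 0.097], [0.618, 0.244, 0.25]]
nest 0.78 [370. 204.] [[0.488, -0.291, -0.001], [0.54, -0.222, 0.005], [0.592, -0.151, 0.018]]
medium 0.78 [257. 327.] [[0.518, 0.385, 0.011], [0.536, 0.418, 0.09], [0.568, 0.438, 0.14]]
flask 0.92 [313. 216.] [[0.657, -0.096, -0.001], [0.681, -0.026, 0.032]
[... 484 characters left out ...]
0.014], [0.726, 0.271, 0.206]]
carrier 0.92 [270. 222.] [[0.538, 0.121, 0.011], [0.576, 0.173, 0.098], [0.614, 0.233, 0.252]]
nest 0.65 [393. 241.] [[0.488, -0.29, -0.003], [0.541, -0.226, 0.005], [0.592, -0.158, 0.021]]
medium 0.57 [198. 234.] [[0.517, 0.373, 0.004], [0.541, 0.392, 0.094], [0.575, 0.427, 0.141]]
flask 0.61 [329. 191.] [[0.657, -0.067, 0.019], [0.696, -0.009, 0.032], [0.737, 0.059, 0.04]]
tipbox 0.83 [462. 229.] [[0.517, -0.495, 0.014], [0.556, -0.432, 0.063], [0.598, -0.381, 0.07]]
pt hook 0.71 [262.4 214.5]
pt grip 0.88 [262.2 210.9]
pt bar 0.6 [261.8 218.4]
pt keeper 0.86 [259.1 207.9]
pt stand 0.91 [268.9 224.3]
pt carrier 0.65 [267.9 222.7]
pt nest 0.6 [393.4 239. ]
1.4
```

Run:
```python
import cv2,numpy as np
a=cv2.imread('pics/side0.png');b=cv2.imread('pics/top0.png')
cv2.imwrite('pics/sc.png',cv2.resize(a[170:370,200:460],None,fx=3,fy=3,interpolation=cv2.INTER_CUBIC)[:600])
cv2.imwrite('pics/tc.png',cv2.resize(b[150:290,170:500],None,fx=2.4,fy=2.4,interpolation=cv2.INTER_CUBIC))
from h import *
for n in ['side','top']:
    d=np.load(n+'0.npy'); cal=K(n); P=cloud(cal,d); ok=(d>0)
    m=ok&(P[...,2]>.238)&(P[...,2]<.27)&(abs(P[...,1]-.19)<.1)&(abs(P[...,0]-.58)<.06)
    Q=P[m];print(n,'grip top',len(Q),np.round(np.percentile(Q,[2,50,98],axis=0),3).tolist())
    r=cv2.minAreaRect((Q[:,:2]*1000).astype(np.float32));print(r)
    m=ok&(P[...,2]>.008)&(P[...,2]<.03)&(abs(P[...,1]+.22)<.1)&(abs(P[...,0]-.54)<.08)
    Q=P[m];r=cv2.minAreaRect((Q[:,:2]*1000).astype(np.float32));print('nest',r,np.median(Q[:,2]))
    m=ok&(P[...,2]>.17)&(P[...,2]<.2)&(abs(P[...,1]-.19)<.1)&(P[...,0]>.6)&(P[...,0]<.73)
    Q=P[m];print('clamp',len(Q),np.round(np.percentile(Q,[2,50,98],axis=0),3).tolist() if len(Q) else 0)
cal=K('side');ct=K('top')
for n,s,t,z in [('grip',(295.7,226.3),(262.2,210.9),.236),('bar',(303.4,239.3),(261.8,218.4),.18),('hook',(297.2,237.6),(262.4,214.5),.1755),('keeper',(296.2,232.7),(259.1,207.9),.1885),('stand',(301.5,273.5),(268.9,224.3),0),('carrier',(298.7,265.7),(267.9,222.7),.06),('nest',(372.5,207.1),(393.4,239.),0)]:
    print(n,np.round(ray(cal,s,z),4),np.round(ray(ct,t,z),4))
```

```text
side grip top 150 [[0.57, 0.138, 0.238], [0.584, 0.188, 0.249], [0.604, 0.226, 0.252]]
((587.4321899414062, 182.33096313476562), (15.192721366882324, 107.7001953125), 19.132648468017578)
nest ((539.77685546875, -222.0858917236328), (145.14695739746094, 106.11356353759766), 85.10894012451172) 0.014913379532861487
clamp 409 [[0.601, 0.132, 0.171], [0.669, 0.209, 0.183], [0.707, 0.259, 0.199]]
top grip top 170 [[0.569, 0.139, 0.239], [0.585, 0.182, 0.248], [0.602, 0.226, 0.254]]
((585.8565673828125, 182.38897705078125), (15.033407211303711, 110.46035766601562), 18.793949127197266)
nest ((536.660888671875, -208.95144653320312), (169.61170959472656, 114.1854019165039), 85.39476013183594) 0.014002013656789759
clamp 324 [[0.602, 0.135, 0.171], [0.674, 0.21, 0.184], [0.708, 0.257, 0.198]]
grip [0.586  0.1907 0.236 ] [0.5894 0.1773 0.236 ]
bar [0.5713 0.1784 0.18  ] [0.5786 0.1852 0.18  ]
hook [0.5919 0.1804 0.1755] [0.5909 0.1842 0.1755]
keeper [0.5981 0.1761 0.1885] [0.6079 0.1924 0.1885]
stand [0.5876 0.176  0.    ] [0.5921 0.1845 0.    ]
carrier [0.5845 0.1908 0.06  ] [0.5869 0.181  0.06  ]
nest [ 0.5495 -0.2171 -0.    ] [ 0.5393 -0.2201  0.    ]
```

View pics/sc.png

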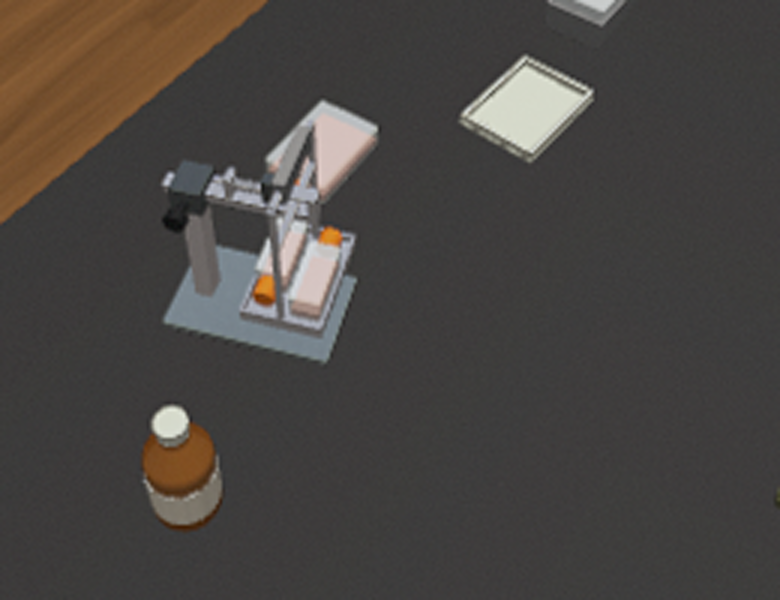

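View pics/tc.png

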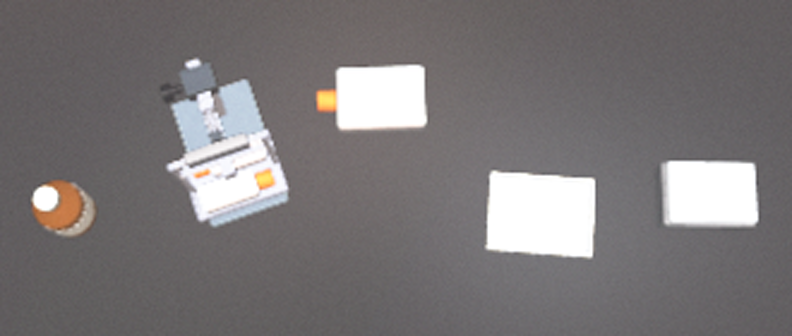

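```bash
cat > plan.py <<'E'
from h import *
def cur():
    o=bot.get_obs(); R=Ro.from_rotvec(o['orientation']).as_matrix(); y=R[:,1]
    return o,R,np.degrees(np.arctan2(y[1],y[0]))
def plan(wps,step=.024):
    # wps: (x,y,z,yaw_of_tool_y deg)
    o,R,yaw=cur(); p=o['tcp_pos'].copy()
    print('start',np.round(p,4),'yaw',round(yaw,2),'tilt',np.round(R[:,2],4),'F',np.round(o['force'],2),'q',np.round(o['qpos'],2))
    rows=[]
    for w in wps:
        w=np.array(w,float); dl=w[:3]-p; dy=(w[3]-yaw+180)%360-180
        n=int(max(np.ceil(np.linalg.norm(dl)/step-.05),np.ceil(abs(dy)/6-.01),1))
        for i in range(n):
            a=np.radians(yaw); ty=np.array([np.cos(a),np.sin(a),0]); tz=np.array([0,0,-1.]); tx=np.cross(ty,tz)
            s=dl/n; rows.append([[float(np.round(s@t/.025,2)) for t in (tx,ty,tz)],float(np.round(-dy/n/6,2))]); yaw+=dy/n
        p=w[:3]
    for i,r in enumerate(rows):
        if i%5==0: print('--')
        print(r)
E
python3 - <<'E'
from plan import *
plan([(.38,-.40,.34,-45),(.52,-.08,.34,-8),(.57,.177,.34,19)])
E
```

```text
start [ 0.1515 -0.6064  0.2313] yaw -75.97 tilt [ 1.e-04 -1.e-04 -1.e+00] F [-0.24  0.12 -0.77] q [ 1.36  0.69 -0.19  1.57  0.16  0.9  -0.22]
--
[[0.78, -0.41, -0.31], -0.37]
[[0.79, -0.38, -0.31], -0.37]
[[0.81, -0.35, -0.31], -0.37]
[[0.82, -0.32, -0.31], -0.37]
[[0.83, -0.29, -0.31], -0.37]
--
[[0.84, -0.26, -0.31], -0.37]
[[0.85, -0.22, -0.31], -0.37]
[[0.86, -0.19, -0.31], -0.37]
[[0.87, -0.16, -0.31], -0.37]
[[0.87, -0.12, -0.31], -0.37]
--
[[0.87, -0.09, -0.31], -0.37]
[[0.88, -0.06, -0.31], -0.37]
[[0.88, -0.02, -0.31], -0.37]
[[0.88, 0.01, -0.31], -0.37]
[[0.87, -0.34, 0.0], -0.41]
--
[[0.88, -0.3, 0.0], -0.41]
[[0.89, -0.26, 0.0], -0.41]
[[0.9, -0.22, 0.0], -0.41]
[[0.91, -0.19, 0.0], -0.41]
[[0.92, -0.15, 0.0], -0.41]
--
[[0.93, -0.11, 0.0], -0.41]
[[0.93, -0.07, 0.0], -0.41]
[[0.93, -0.03, 0.0], -0.41]
[[0.93, 0.01, 0.0], -0.41]
[[0.93, 0.05, 0.0], -0.41]
--
[[0.93, 0.09, 0.0], -0.41]
[[0.92, 0.13, 0.0], -0.41]
[[0.92, 0.17, 0.0], -0.41]
[[0.91, 0.21, 0.0], -0.41]
[[0.95, 0.05, 0.0], -0.41]
--
[[0.95, 0.09, 0.0], -0.41]
[[0.94, 0.13, 0.0], -0.41]
[[0.94, 0.17, 0.0], -0.41]
[[0.93, 0.21, 0.0], -0.41]
[[0.92, 0.25, 0.0], -0.41]
--
[[0.91, 0.29, 0.0], -0.41]
[[0.89, 0.33, 0.0], -0.41]
[[0.88, 0.37, 0.0], -0.41]
[[0.86, 0.4, 0.0], -0.41]
[[0.84, 0.44, 0.0], -0.41]
```

Call:
play_rows --commands '[[1, [0.8, -0.4, -0.35], -0.37], [1, [0.8, -0.38, -0.35], -0.37], [1, [0.8, -0.35, -0.35], -0.37], [1, [0.8, -0.3, -0.35], -0.37], [1, [0.8, -0.3, -0.35], -0.37]]'

```text
clock: 1.9
tcp_pos: [0.2349, -0.5321, 0.2762]
orientation: [3.064, 0.69, 0.001]
force: [0.4, -0.6, -0.0]
opening: 0.0858
```

Call:
play_rows --commands '[[1, [0.85, -0.25, -0.35], -0.37], [1, [0.85, -0.22, -0.35], -0.37], [1, [0.85, -0.2, -0.35], -0.37], [1, [0.85, -0.15, -0.35], -0.37], [1, [0.85, -0.12, -0.35], -0.37]]'

```text
clock: 2.4
tcp_pos: [0.3151, -0.4596, 0.3196]
orientation: [2.984, 0.981, 0.0]
force: [-0.7, -0.4, 0.6]
opening: 0.085
```

Call:
play_rows --commands '[[1, [0.9, -0.1, -0.35], -0.37], [1, [0.9, -0.05, -0.35], -0.37], [1, [0.9, -0.02, -0.3], -0.37], [1, [0.9, 0, 0], -0.4], [1, [0.9, -0.3, 0], -0.4]]'

```text
clock: 2.9
tcp_pos: [0.3927, -0.3779, 0.3442]
orientation: [2.87, 1.274, 0.001]
force: [0.1, -0.1, -0.2]
opening: 0.0855
```

Call:
play_rows --commands '[[1, [0.9, -0.3, 0], -0.41], [1, [0.9, -0.26, 0], -0.41], [1, [0.9, -0.22, 0], -0.41], [1, [0.9, -0.2, 0], -0.41], [1, [0.9, -0.15, 0], -0.41]]'

```text
clock: 3.4
tcp_pos: [0.4368, -0.2701, 0.3437]
orientation: [-2.717, -1.575, 0.001]
force: [0.3, -0.0, -0.9]
opening: 0.0853
```

Run:
```python
from plan import *
im,d=bot.capture('wrist'); cal=K('wrist'); save('w1',im); print(np.round(-cal[3].T@cal[4],3)); P=cloud(cal,d)
for r in bot.spot_point('wrist','nest')[:1]: print(r, np.round(ray(cal,r['uv'],0),4))
m=(d>0)&(P[...,2]>.011)&(P[...,2]<.026)&(abs(P[...,1]+.22)<.1)&(abs(P[...,0]-.54)<.08)
Q=P[m];r=cv2.minAreaRect((Q[:,:2]*1000).astype(np.float32));print('nest',r,np.median(Q[:,2]))
plan([(.52,-.05,.34,-8),(.57,.177,.34,19)])
```

```text
[ 0.478 -0.196  0.487]
{'uv': [365.5, 88.0], 'conf': 0.57} [ 0.546  -0.2205  0.    ]
nest ((542.0375366210938, -218.08389282226562), (139.9825439453125, 104.45280456542969), 85.35948944091797) 0.01827998173643304
start [ 0.4383 -0.2674  0.3441] yaw -29.52 tilt [ 7.0e-04  2.1e-03 -1.0e+00] F [-0.87  0.99 -0.06] q [ 0.77  0.43 -0.47  1.72  0.22  1.04 -0.3 ]
--
[[0.92, -0.14, 0.02], -0.36]
[[0.92, -0.11, 0.02], -0.36]
[[0.93, -0.08, 0.02], -0.36]
[[0.93, -0.04, 0.02], -0.36]
[[0.93, -0.01, 0.02], -0.36]
--
[[0.93, 0.03, 0.02], -0.36]
[[0.93, 0.06, 0.02], -0.36]
[[0.92, 0.1, 0.02], -0.36]
[[0.92, 0.13, 0.02], -0.36]
[[0.91, 0.17, 0.02], -0.36]
--
[[0.93, 0.07, 0.0], -0.45]
[[0.92, 0.12, 0.0], -0.45]
[[0.92, 0.16, 0.0], -0.45]
[[0.91, 0.2, 0.0], -0.45]
[[0.9, 0.24, 0.0], -0.45]
--
[[0.88, 0.29, 0.0], -0.45]
[[0.87, 0.33, 0.0], -0.45]
[[0.85, 0.37, 0.0], -0.45]
[[0.84, 0.41, 0.0], -0.45]
[[0.82, 0.45, 0.0], -0.45]
```

View pics/w1.png

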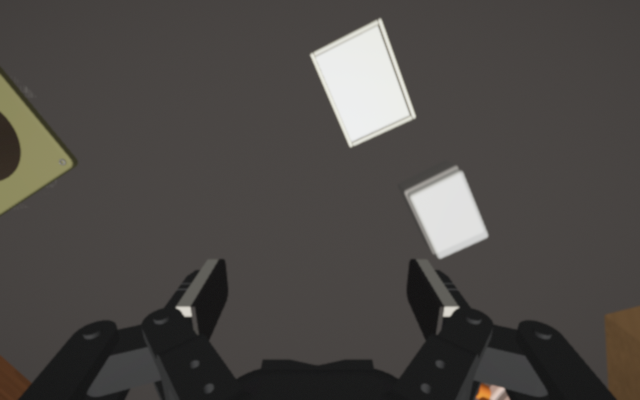

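The wrist picture shows the whole tray (about 365,85), with the tip box beside it. The depth rectangle measures 140 x 104 mm as expected: centre (0.542, -0.218), long axis at 85.4°.

Call:
play_rows --commands '[[1, [0.92, -0.14, 0], -0.36], [1, [0.92, -0.11, 0], -0.36], [1, [0.92, -0.08, 0], -0.36], [1, [0.92, -0.04, 0], -0.36], [1, [0.92, 0, 0], -0.36]]'

```text
clock: 4.0
tcp_pos: [0.4781, -0.164, 0.3437]
orientation: [2.56, 1.821, -0.002]
force: [-0.4, -0.1, 0.2]
opening: 0.0858
```

Call:
play_rows --commands '[[1, [0.92, 0.03, 0], -0.36], [1, [0.92, 0.06, 0], -0.36], [1, [0.92, 0.1, 0], -0.36], [1, [0.92, 0.13, 0], -0.36], [1, [0.9, 0.17, 0], -0.36]]'

```text
clock: 4.5
tcp_pos: [0.5196, -0.0564, 0.3436]
orientation: [2.377, 2.054, -0.002]
force: [0.2, 0.5, -0.5]
opening: 0.0853
```

Call:
play_rows --commands '[[1, [0.92, 0.07, 0], -0.45], [1, [0.92, 0.12, 0], -0.45], [1, [0.92, 0.16, 0], -0.45], [1, [0.9, 0.2, 0], -0.45], [1, [0.9, 0.24, 0], -0.45]]'

```text
clock: 5.0
tcp_pos: [0.5454, 0.0564, 0.3436]
orientation: [2.119, 2.319, -0.002]
force: [0.2, -0.1, 0.9]
opening: 0.0853
```

Run:
```python
from plan import *
im,d=bot.capture('wrist'); cal=K('wrist'); save('w2',im); np.save('w2.npy',d); P=cloud(cal,d)
m=(d>0)&(P[...,2]>.242)&(P[...,2]<.27)&(abs(P[...,1]-.19)<.1)&(abs(P[...,0]-.585)<.06)
Q=P[m];r=cv2.minAreaRect((Q[:,:2]*1000).astype(np.float32));print('grip',r,len(Q),np.percentile(Q[:,2],[5,50,95]))
plan([(.57,.177,.34,19)])
```

```text
grip ((590.93896484375, 173.42977905273438), (14.80677604675293, 76.3180923461914), 18.836942672729492) 2068 [0.24535631 0.2514962  0.25291609]
start [0.5458 0.0619 0.3439] yaw 5.61 tilt [ 7.0e-04  3.8e-03 -1.0e+00] F [ 1.23  4.04 -0.01] q [ 0.2   0.52 -0.65  1.62  0.34  1.12 -0.44]
--
[[0.9, 0.28, 0.03], -0.45]
[[0.88, 0.32, 0.03], -0.45]
[[0.87, 0.37, 0.03], -0.45]
[[0.85, 0.41, 0.03], -0.45]
[[0.83, 0.44, 0.03], -0.45]
```

View pics/w2.png

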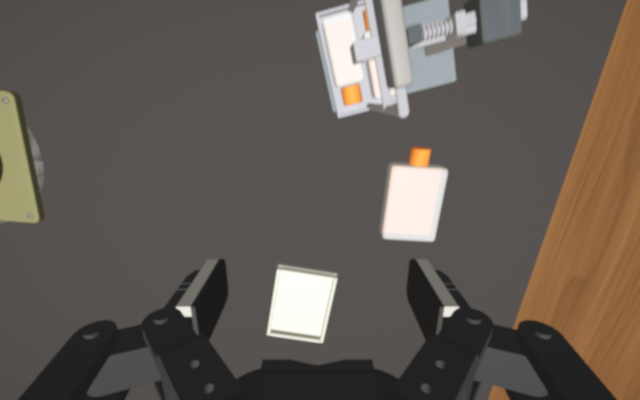

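Call:
play_rows --commands '[[1, [0.6, 0.15, 0], -0.45], [1, [0.5, 0.15, 0], -0.45], [1, [0.5, 0.15, 0], -0.45], [1, [0.2, 0.1, 0], -0.45], [1, [0, 0, 0], -0.4]]'

```text
clock: 5.55
tcp_pos: [0.5528, 0.1044, 0.3438]
orientation: [-1.833, -2.551, -0.001]
force: [-0.8, -0.2, -0.8]
opening: 0.0855
```

Run:
```python
from plan import *
im,d=bot.capture('wrist'); cal=K('wrist'); save('w3',im); np.save('w3.npy',d); P=cloud(cal,d); np.save('P3.npy',P)
m=(d>0)&(P[...,2]>.246)&(P[...,2]<.27)&(abs(P[...,1]-.18)<.1)&(abs(P[...,0]-.585)<.06)
Q=P[m];r=cv2.minAreaRect((Q[:,:2]*1000).astype(np.float32));print('grip',r,len(Q),np.percentile(Q[:,2],[5,50,95]))
for t in ['hook','keeper','bar','grip','stand']:
    for r in bot.spot_point('wrist',t)[:1]: 
        z=dict(hook=.1755,keeper=.1885,bar=.18,grip=.236,stand=0)[t];print(t,r, np.round(ray(cal,r['uv'],z),4))
plan([(.588,.18,.34,18.9)])
```

```text
grip ((586.3992309570312, 181.5001983642578), (14.534540176391602, 75.3087158203125), 19.08998680114746) 2027 [0.24799402 0.25039114 0.25169732]
hook {'uv': [378.4, 114.6], 'conf': 0.87} [0.5884 0.1819 0.1755]
keeper {'uv': [400.4, 118.4], 'conf': 0.75} [0.6063 0.1851 0.1885]
bar {'uv': [376.7, 116.0], 'conf': 0.78} [0.5865 0.1802 0.18  ]
grip {'uv': [394.1, 118.1], 'conf': 0.78} [0.5889 0.1829 0.236 ]
start [0.5528 0.1026 0.3437] yaw 18.25 tilt [-1.e-04 -4.e-04 -1.e+00] F [0.64 0.43 0.47] q [ 0.15  0.55 -0.71  1.58  0.38  1.15 -0.32]
--
[[0.63, 0.58, 0.04], -0.03]
[[0.62, 0.58, 0.04], -0.03]
[[0.62, 0.58, 0.04], -0.03]
[[0.62, 0.58, 0.04], -0.03]
```

View pics/w3.png

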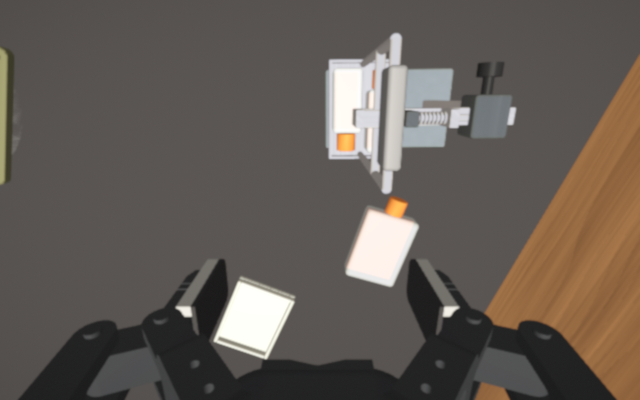

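Run:
```python
from plan import *
P=np.load('P3.npy'); a=np.radians(19.09); O=np.array([.5864,.1815,0]); ex=np.array([np.cos(a),np.sin(a),0]); ey=np.array([-np.sin(a),np.cos(a),0])
x=(P-O)@ex*1000; y=(P-O)@ey*1000; z=P[...,2]*1000
for v in range(108,128,3):
    print(v,[(u,int(x[v,u]),int(y[v,u]),int(z[v,u])) for u in range(346,480,4)])
```

```text
108 [(346, -22, 3, 99), (350, -17, 3, 100), (354, -13, 3, 100), (358, -8, 3, 99), (362, 1, 1, 67), (366, 3, 2, 82), (370, 5, 2, 100), (374, -3, 6, 182), (378, 0, 6, 184), (382, -6, 8, 235), (386, -6, 8, 248), (390, -4, 8, 251), (394, -1, 8, 251), (398, 1, 8, 251), (402, 4, 8, 250), (406, 30, 5, 165), (410, 34, 5, 165), (414, 38, 5, 166), (418, 41, 5, 167), (422, 46, 5, 165), (426, 50, 5, 166), (430, 52, 5, 169), (434, 56, 5, 170), (438, 60, 5, 170), (442, 63, 5, 171), (446, 66, 5, 173), (450, 71, 5, 172), (454, 74, 5, 172), (458, 77, 5, 175), (462, 82, 5, 173), (466, 85, 5, 175), (470, 88, 5, 177), (474, 88, 5, 185), (478, 91, 5, 184)]
111 [(346, -22, 0, 100), (350, -17, 0, 100), (354, -22, 3, 185), (358, -20, 4, 197), (362, -16, 4, 197), (366, -13, 4, 197), (370, -9, 4, 197), (374, -6, 4, 198), (378, -2, 4, 197), (382, -7, 5, 236), (386, -6, 6, 249), (390, -3, 6, 250), (394, 0, 6, 250), (398, 1, 6, 251), (402, 4, 6, 251), (406, 21, 4, 201), (410, 23, 4, 205), (414, 26, 4, 206), (418, 39, 2, 176), (422, 43, 2, 174), (426, 47, 2, 176), (430, 51, 2, 173), (434, 55, 2, 174), (438, 59, 2
[... 2898 characters left out ...]

126 [(346, -22, -17, 100), (350, -17, -17, 99), (354, -22, -9, 188), (358, -19, -8, 196), (362, -16, -8, 197), (366, -12, -8, 198), (370, -9, -8, 197), (374, -5, -8, 197), (378, -7, -6, 225), (382, -7, -4, 240), (386, -5, -4, 248), (390, -3, -4, 250), (394, 0, -4, 251), (398, 2, -4, 251), (402, 5, -4, 251), (406, 20, -8, 207), (410, 23, -8, 207), (414, 27, -8, 208), (418, 92, -26, 12), (422, 98, -26, 11), (426, 103, -26, 13), (430, 110, -26, 10), (434, 116, -26, 12), (438, 121, -26, 12), (442, 61, -10, 183), (446, 60, -9, 193), (450, 60, -9, 202), (454, 65, -9, 200), (458, 88, -13, 156), (462, 87, -12, 166), (466, 87, -11, 174), (470, 87, -11, 182), (474, 90, -10, 185), (478, 94, -10, 185)]
```

Call:
play_rows --commands '[[1, [0.65, 0.57, 0], -0.05], [1, [0.65, 0.57, 0], -0.05], [1, [0.6, 0.57, 0], -0.04], [1, [0.6, 0.55, 0], 0], [1, [0, 0, 0.4], 0]]'

```text
clock: 6.35
tcp_pos: [0.587, 0.184, 0.3347]
orientation: [-1.817, -2.562, -0.008]
force: [0.0, 0.0, 0.4]
opening: 0.0856
```

Run:
```python
from plan import *
plan([(.5864,.1815,.3,19.1),(.5864,.1815,.219,19.1)])
```

```text
start [0.587  0.184  0.3347] yaw 19.3 tilt [ 0.0028  0.0041 -1.    ] F [0.04 0.04 0.37] q [-0.01  0.64 -0.69  1.44  0.41  1.21 -0.41]
--
[[-0.04, -0.03, 0.69], 0.02]
[[-0.04, -0.03, 0.69], 0.02]
[[0.0, 0.0, 0.81], -0.0]
[[0.0, 0.0, 0.81], -0.0]
[[0.0, 0.0, 0.81], -0.0]
--
[[0.0, 0.0, 0.81], -0.0]
```

Call:
play_rows --commands '[[1, [-0.05, -0.05, 0.7], 0.02], [1, [-0.03, -0.02, 0.7], 0.02], [1, [0, 0, 0.8], 0], [1, [0, 0, 0.8], 0], [1, [0, 0, 0.6], 0]]'

```text
clock: 6.85
tcp_pos: [0.5845, 0.1757, 0.2419]
orientation: [-1.828, -2.554, 0.005]
force: [0.2, -1.1, -0.1]
opening: 0.0855
```

Run:
```python
from plan import *
plan([(.5864,.1815,.219,19.1)])
```

```text
start [0.5845 0.1757 0.2419] yaw 18.81 tilt [-0.0021 -0.0022 -1.    ] F [ 0.2  -1.14 -0.13] q [-0.02  0.72 -0.64  1.58  0.49  1.01 -0.48]
--
[[0.2, 0.15, 0.92], -0.05]
```

Call:
play_rows --commands '[[1, [0, 0, 0.3], 0], [1, [0, 0, 0.2], 0], [1, [0, 0, 0], 0], [1, [0, 0, 0], 0], [1, [0, 0, 0], 0]]'

```text
clock: 7.35
tcp_pos: [0.5857, 0.1779, 0.2321]
orientation: [1.827, 2.555, 0.002]
force: [-0.7, -0.5, -0.1]
opening: 0.0852
```

Run:
```python
from plan import *
plan([(.5864,.1815,.219,19.1)])
```

```text
start [0.5857 0.1779 0.2321] yaw 18.88 tilt [ 1.4e-03  5.0e-04 -1.0e+00] F [-0.66 -0.48 -0.09] q [-0.02  0.73 -0.64  1.59  0.5   0.98 -0.49]
--
[[0.13, 0.07, 0.52], -0.04]
```

Call:
play_rows --commands '[[1, [0.1, 0.05, 0.25], -0.03], [1, [0, 0, 0.25], 0], [1, [0, 0, 0], 0], [1, [0, 0, 0], 0], [1, [0, 0, 0], 0]]'

```text
clock: 7.85
tcp_pos: [0.5858, 0.1805, 0.2188]
orientation: [1.823, 2.559, 0.0]
force: [-0.5, -0.2, -0.1]
opening: 0.0854
```

Run:
```python
from plan import *
plan([(.5864,.1815,.219,19.1)])
im,d=bot.capture('wrist');save('w4',im); cal=K('wrist');P=cloud(cal,d)
m=(d>0)&(P[...,2]>.246)&(P[...,2]<.258)&(abs(P[...,1]-.18)<.1)&(abs(P[...,0]-.585)<.06)
Q=P[m];r=cv2.minAreaRect((Q[:,:2]*1000).astype(np.float32));print('grip',r,len(Q),np.percentile(Q[:,2],[5,50,95]))
```

```text
start [0.5858 0.1805 0.2188] yaw 19.07 tilt [ 1.e-04  1.e-04 -1.e+00] F [-0.51 -0.18 -0.15] q [-0.03  0.75 -0.63  1.6   0.51  0.96 -0.5 ]
--
[[0.03, 0.04, -0.01], -0.01]
grip ((586.4332885742188, 183.393310546875), (96.7169189453125, 68.03622436523438), 50.556854248046875) 7113 [0.24778413 0.25078288 0.25595087]
```

View pics/w4.png

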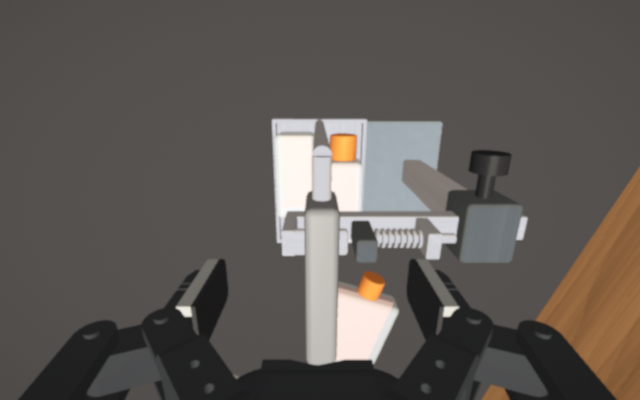

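Call:
play_rows --commands '[[0.5, [0.03, 0.03, 0], 0], [0.3, [0, 0, 0], 0], [0.25, [0, 0, 0], 0], [0.22, [0, 0, 0], 0], [0.2, [0, 0, 0], 0]]' --grip_force 20

```text
clock: 8.4
tcp_pos: [0.5862, 0.1814, 0.2188]
orientation: [1.823, 2.559, -0.0]
force: [0.5, 0.8, -0.2]
opening: 0.0173
```

Call:
play_rows --commands '[[0.18, [0, 0, 0], 0], [0.16, [0, 0, 0], 0], [0.14, [0, 0, 0], 0], [0.12, [0, 0, 0], 0], [0.1, [0, 0, 0], 0]]'

```text
clock: 8.9
tcp_pos: [0.5865, 0.1815, 0.2189]
orientation: [1.823, 2.558, 0.001]
force: [1.1, 0.9, 0.3]
opening: 0.0138
```

```bash
cat > st.py <<'E'
from plan import *
a=np.radians(19.09); O=np.array([.5864,.1815,.219]); ex=np.array([np.cos(a),np.sin(a),0]); ey=np.array([-np.sin(a),np.cos(a),0])
o,R,yaw=cur(); d=o['tcp_pos']-O; F=o['force']
print('clk',round(float(o['clock']),2),'rel mm x %.1f y %.1f z %.1f'%(d@ex*1e3,d@ey*1e3,d[2]*1e3),'yaw %.2f'%yaw,'F x %.2f y %.2f z %.2f'%(F@ex,F@ey,F[2]),'T',np.round(o['torque'],2),'tilt',np.round(R[:,2],4),'op',o['opening'])
E
python3 st.py
```

```text
clk 8.9 rel mm x 0.1 y -0.0 z -0.1 yaw 19.06 F x 1.31 y 0.50 z 0.33 T [ 0.09 -0.28  0.02] tilt [ 7.e-04  2.e-04 -1.e+00] op 0.013761634801641711
```

Gripped with little force. Firm up the grip, then take the weight with a few mm of lift, well below the lip clearance of 7 mm.

Call:
play_rows --commands '[[0, [0, 0, 0], 0], [0, [0, 0, 0], 0], [0, [0, 0, -0.04], 0], [0, [0, 0, -0.04], 0], [0, [0, 0, 0], 0]]' --grip_force 60

```text
clock: 9.4
tcp_pos: [0.5853, 0.1809, 0.22]
orientation: [-1.822, -2.558, 0.003]
force: [0.9, -0.5, -4.3]
opening: 0.013
```

```bash
python3 st.py
```

```text
clk 9.4 rel mm x -1.2 y -0.2 z 1.0 yaw 19.07 F x 0.73 y -0.77 z -4.33 T [0.01 0.02 0.02] tilt [-0.0021 -0.0012 -1.    ] op 0.013013467848724532
```

Call:
play_rows --commands '[[0, [0, 0, -0.04], 0], [0, [0, 0, 0], 0], [0, [0, 0, 0], 0], [0, [0, 0, 0], 0], [0, [0, 0, 0], 0]]'

```text
clock: 9.9
tcp_pos: [0.5861, 0.1814, 0.2218]
orientation: [1.823, 2.559, -0.0]
force: [0.2, -0.1, -4.4]
opening: 0.0129
```

```bash
python3 st.py
```

```text
clk 9.9 rel mm x -0.3 y 0.0 z 2.8 yaw 19.07 F x 0.18 y -0.20 z -4.37 T [ 0.06 -0.01 -0.01] tilt [-0.e+00 -1.e-04 -1.e+00] op 0.012936907332917443
```

Call:
play_rows --commands '[[0, [0, 0.15, 0], 0], [0, [0, 0.2, 0], 0], [0, [0, 0.17, 0], 0], [0, [0, 0, 0], 0], [0, [0, 0, 0], 0]]'

```text
clock: 10.4
tcp_pos: [0.5984, 0.1857, 0.2216]
orientation: [-1.823, -2.558, 0.0]
force: [-0.1, -0.1, -4.0]
opening: 0.013
```

```bash
python3 st.py
```

```text
clk 10.4 rel mm x 12.8 y 0.1 z 2.6 yaw 19.06 F x -0.17 y -0.09 z -4.00 T [ 0.02  0.01 -0.01] tilt [-3.e-04 -1.e-04 -1.e+00] op 0.012964061576385983
```

Call:
play_rows --commands '[[0, [0, 0.06, 0], 0], [0, [0, 0.06, 0], 0], [0, [0, 0, 0], 0], [0, [0, 0, 0], 0], [0, [0, 0, 0], 0]]'

```text
clock: 10.9
tcp_pos: [0.6013, 0.1866, 0.2218]
orientation: [1.823, 2.559, -0.0]
force: [-0.3, -0.3, -4.5]
opening: 0.0131
```

```bash
python3 st.py
```

```text
clk 10.9 rel mm x 15.7 y -0.0 z 2.8 yaw 19.07 F x -0.38 y -0.19 z -4.52 T [-0.01  0.02  0.05] tilt [ 1.e-04 -1.e-04 -1.e+00] op 0.01309674368129312
```

Call:
play_rows --commands '[[0, [0, 0.06, 0], 0], [0, [0, 0, 0], 0], [0, [0, 0, 0], 0], [0, [0, 0, 0], 0], [0, [0, 0, 0], 0]]'

```text
clock: 11.4
tcp_pos: [0.6023, 0.187, 0.2216]
orientation: [-1.823, -2.558, 0.001]
force: [-2.5, -0.1, -4.8]
opening: 0.0132
```

```bash
python3 st.py
```

```text
clk 11.4 rel mm x 16.8 y -0.0 z 2.6 yaw 19.07 F x -2.45 y 0.72 z -4.81 T [-0.15  0.6  -0.03] tilt [-9.e-04 -5.e-04 -1.e+00] op 0.013208841135310243
```

Call:
play_rows --commands '[[0, [0, 0.06, 0], 0], [0, [0, 0, 0], 0], [0, [0, 0, 0], 0], [0, [0, 0, 0], 0], [0, [0, 0, 0], 0]]'

```text
clock: 11.9
tcp_pos: [0.6038, 0.1875, 0.2216]
orientation: [-1.823, -2.558, 0.001]
force: [-3.8, -1.5, -4.4]
opening: 0.0132
```

```bash
python3 st.py
```

```text
clk 11.9 rel mm x 18.4 y -0.1 z 2.6 yaw 19.07 F x -4.03 y -0.14 z -4.41 T [-0.31  0.96 -0.02] tilt [-7.e-04 -5.e-04 -1.e+00] op 0.013190393090974669
```

Call:
play_rows --commands '[[0, [0, 0.08, 0], 0], [0, [0, 0.06, 0], 0], [0, [0, 0, 0], 0], [0, [0, 0, 0], 0], [0, [0, 0, 0], 0]]'

```text
clock: 12.4
tcp_pos: [0.6066, 0.1885, 0.2216]
orientation: [-1.822, -2.558, 0.003]
force: [-5.6, -1.9, -1.9]
opening: 0.0129
```

```bash
python3 st.py
```

```text
clk 12.4 rel mm x 21.4 y -0.0 z 2.6 yaw 19.07 F x -5.90 y 0.05 z -1.92 T [-0.52  1.51 -0.01] tilt [-0.0019 -0.0011 -1.    ] op 0.012853663353628387
```

Call:
play_rows --commands '[[0, [0, 0.04, 0], 0], [0, [0, 0, 0], 0], [0, [0, 0, 0], 0], [0, [0, 0, 0], 0], [0, [0, 0, 0], 0]]'

```text
clock: 12.9
tcp_pos: [0.6073, 0.1887, 0.2216]
orientation: [-1.822, -2.558, 0.004]
force: [-5.9, -2.6, -3.0]
opening: 0.0131
```

```bash
python3 st.py; sleep 0; python3 st.py
python3 - <<'E'
from h import *
im,d=bot.capture('wrist');save('w5',im)
E
python3 st.py
```

```text
clk 12.9 rel mm x 22.1 y -0.0 z 2.6 yaw 19.08 F x -6.40 y -0.51 z -2.97 T [-0.57  1.6   0.02] tilt [-0.0025 -0.0014 -1.    ] op 0.013052389770663099
clk 12.9 rel mm x 22.1 y -0.0 z 2.6 yaw 19.08 F x -6.40 y -0.51 z -2.97 T [-0.57  1.6   0.02] tilt [-0.0025 -0.0014 -1.    ] op 0.013052389770663099
clk 12.95 rel mm x 22.1 y -0.1 z 2.6 yaw 19.07 F x -6.81 y 0.89 z -2.31 T [-0.57  1.63 -0.07] tilt [-0.0024 -0.0014 -1.    ] op 0.01309512745024261
```

View pics/w5.png

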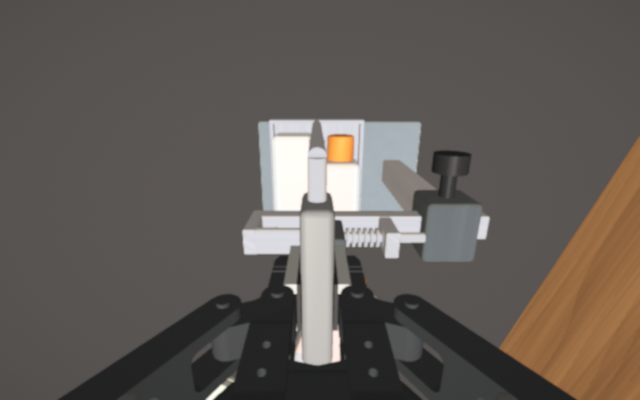

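Call:
play_rows --commands '[[0, [0, 0.04, 0], 0], [0, [0, 0.02, 0], 0], [0, [0, 0, 0], 0], [0, [0, 0, 0], 0], [0, [0, 0, 0], 0]]'

```text
clock: 13.45
tcp_pos: [0.6084, 0.189, 0.2216]
orientation: [-1.822, -2.558, 0.005]
force: [-5.9, -2.5, -1.8]
opening: 0.0128
```

```bash
python3 st.py
python3 - <<'E'
from h import *
bot.capture('wrist')
E
python3 st.py
```

```text
clk 13.45 rel mm x 23.2 y -0.1 z 2.6 yaw 19.08 F x -6.38 y -0.48 z -1.80 T [-0.64  1.79 -0.  ] tilt [-0.0031 -0.0018 -1.    ] op 0.012804597530105082
clk 13.5 rel mm x 23.2 y -0.1 z 2.5 yaw 19.08 F x -7.61 y -0.24 z -1.63 T [-0.64  1.82 -0.02] tilt [-0.0032 -0.0018 -1.    ] op 0.012892842418843985
```

Call:
play_rows --commands '[[0, [0, 0, -0.04], 0], [0, [0, 0, -0.04], 0], [0, [0, 0, -0.04], 0], [0, [0, 0, 0], 0], [0, [0, 0, 0], 0]]'

```text
clock: 14.0
tcp_pos: [0.6079, 0.1887, 0.2236]
orientation: [-1.821, -2.557, 0.007]
force: [-6.2, -2.0, -5.4]
opening: 0.0131
```

```bash
python3 st.py
```

```text
clk 14.0 rel mm x 22.7 y -0.3 z 4.6 yaw 19.08 F x -6.47 y 0.14 z -5.45 T [-0.59  1.63  0.04] tilt [-0.0046 -0.0025 -1.    ] op 0.01306880752204915
```

Call:
play_rows --commands '[[0, [0, 0.04, 0], 0], [0, [0, 0, 0], 0], [0, [0, 0, -0.03], 0], [0, [0, 0, 0], 0], [0, [0, 0, 0], 0]]'

```text
clock: 14.5
tcp_pos: [0.6086, 0.1888, 0.2242]
orientation: [-1.821, -2.557, 0.009]
force: [-7.1, -2.7, -7.0]
opening: 0.0133
```

```bash
python3 st.py
```

```text
clk 14.5 rel mm x 23.3 y -0.3 z 5.2 yaw 19.09 F x -7.60 y -0.20 z -7.02 T [-0.61  1.76 -0.01] tilt [-0.0054 -0.0029 -1.    ] op 0.013304312481623885
```

Call:
play_rows --commands '[[0, [0, 0, -0.04], 0], [0, [0, 0, -0.04], 0], [0, [0, 0, -0.04], 0], [0, [0, 0, 0], 0], [0, [0, 0, 0], 0]]'

```text
clock: 15.0
tcp_pos: [0.6086, 0.1888, 0.2272]
orientation: [-1.821, -2.557, 0.009]
force: [-6.3, -2.3, -6.0]
opening: 0.0132
```

```bash
python3 st.py
```

```text
clk 15.0 rel mm x 23.4 y -0.4 z 8.2 yaw 19.08 F x -6.68 y -0.07 z -6.03 T [-0.66  1.81 -0.  ] tilt [-0.0053 -0.003  -1.    ] op 0.013229389262676411
```

Call:
play_rows --commands '[[0, [0, 0, -0.06], 0], [0, [0, 0, -0.06], 0], [0, [0, 0, -0.06], 0], [0, [0, 0, -0.06], 0], [0, [0, 0, 0], 0]]'

```text
clock: 15.5
tcp_pos: [0.6087, 0.1888, 0.2334]
orientation: [-1.821, -2.557, 0.008]
force: [-6.6, -2.4, -5.4]
opening: 0.0128
```

```bash
python3 st.py
```

```text
clk 15.5 rel mm x 23.5 y -0.4 z 14.4 yaw 19.09 F x -6.99 y -0.09 z -5.44 T [-0.62  1.78  0.02] tilt [-0.0051 -0.003  -1.    ] op 0.012837082587991393
```

Call:
play_rows --commands '[[0, [0, 0, -0.1], 0], [0, [0, 0, -0.1], 0], [0, [0, 0, -0.1], 0], [0, [0, 0, -0.1], 0], [0, [0, 0, 0], 0]]'

```text
clock: 16.0
tcp_pos: [0.6088, 0.1889, 0.2435]
orientation: [-1.821, -2.557, 0.008]
force: [-8.2, -2.6, -4.9]
opening: 0.0131
```

```bash
python3 st.py
```

```text
clk 16.0 rel mm x 23.6 y -0.4 z 24.5 yaw 19.08 F x -8.57 y 0.18 z -4.86 T [-0.66  1.84 -0.02] tilt [-0.0048 -0.0028 -1.    ] op 0.013140124957481522
```

Call:
play_rows --commands '[[0, [0, 0, -0.08], 0], [0, [0, 0, -0.08], 0], [0, [0, 0, -0.06], 0], [0, [0, 0, 0], 0], [0, [0, 0, 0], 0]]'

```text
clock: 16.5
tcp_pos: [0.6098, 0.1895, 0.2501]
orientation: [-1.822, -2.558, 0.004]
force: [-6.1, -2.8, -0.2]
opening: 0.0129
```

```bash
python3 st.py
python3 - <<'E'
from h import *
im,d=bot.capture('wrist');save('w6',im)
im,d=bot.capture('side');save('s6',im[170:300,220:380].repeat(4,0).repeat(4,1))
E
```

```text
clk 16.5 rel mm x 24.7 y -0.1 z 31.1 yaw 19.07 F x -6.72 y -0.62 z -0.17 T [-0.67  1.71  0.01] tilt [-0.0021 -0.0015 -1.    ] op 0.012927783714369031
```

View pics/s6.png

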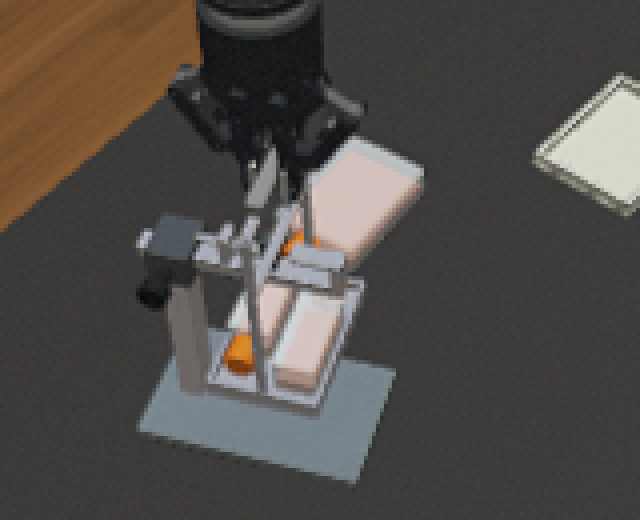

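View pics/w6.png

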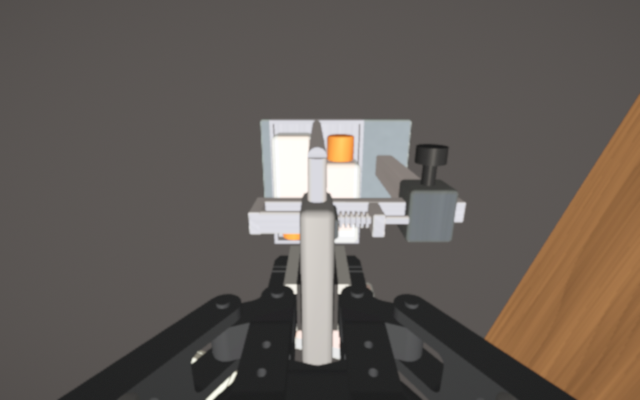

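Call:
play_rows --commands '[[0, [0, -0.1, 0], 0], [0, [0, -0.2, 0], 0], [0, [0, -0.2, 0], 0], [0, [0, -0.1, 0], 0], [0, [0, 0, 0], 0]]'

```text
clock: 17.1
tcp_pos: [0.5971, 0.1852, 0.2503]
orientation: [1.822, 2.558, 0.002]
force: [-0.4, -0.2, -4.9]
opening: 0.013
```

```bash
python3 st.py
```

```text
clk 17.1 rel mm x 11.3 y 0.0 z 31.3 yaw 19.07 F x -0.44 y -0.09 z -4.90 T [ 0.    0.03 -0.02] tilt [ 1.7e-03  7.0e-04 -1.0e+00] op 0.01295366425205662
```

Free of the keeper: only the weight remains, and the height is fine at 31 mm. Carry it level toward −x.

Call:
play_rows --commands '[[0, [0, -0.4, 0], 0], [0, [0, -0.6, 0], 0], [0, [0, -0.6, 0], 0], [0, [0, -0.6, 0], 0], [0, [0, -0.6, 0], 0]]'

```text
clock: 17.6
tcp_pos: [0.5307, 0.1624, 0.2503]
orientation: [1.822, 2.558, 0.003]
force: [0.2, 1.0, -3.8]
opening: 0.0132
```

Call:
play_rows --commands '[[0, [0, -0.6, 0], 0], [0, [0, -0.6, 0], 0], [0, [0, -0.4, 0], 0], [0, [0, -0.2, 0], 0], [0, [0, 0, 0], 0]]'

```text
clock: 18.1
tcp_pos: [0.4879, 0.1474, 0.2502]
orientation: [1.822, 2.558, 0.001]
force: [0.0, 0.1, -4.0]
opening: 0.0131
```

```bash
python3 st.py
python3 - <<'E'
from plan import *
# target yaw: nest -4.64
plan([(.47,.10,.255,8),(.46,-.05,.255,0),(.542,-.218,.255,-4.64)],.02)
E
```

```text
clk 18.1 rel mm x -104.2 y 0.0 z 31.2 yaw 19.07 F x 0.04 y 0.06 z -4.00 T [-0.03 -0.03  0.05] tilt [ 7.e-04  1.e-04 -1.e+00] op 0.01308170068096877
start [0.4879 0.1474 0.2502] yaw 19.07 tilt [ 7.e-04  1.e-04 -1.e+00] F [ 0.01  0.07 -4.  ] q [ 0.04  0.58 -0.68  1.87  0.47  0.86 -0.54]
--
[[-0.52, -0.43, -0.06], 0.62]
[[-0.55, -0.4, -0.06], 0.62]
[[-0.57, -0.36, -0.06], 0.62]
[[-0.74, -0.15, 0.0], 0.17]
[[-0.74, -0.14, 0.0], 0.17]
--
[[-0.74, -0.13, 0.0], 0.17]
[[-0.74, -0.12, 0.0], 0.17]
[[-0.74, -0.1, 0.0], 0.17]
[[-0.75, -0.09, 0.0], 0.17]
[[-0.75, -0.08, 0.0], 0.17]
--
[[-0.75, -0.06, 0.0], 0.17]
[[-0.67, 0.33, 0.0], 0.08]
[[-0.67, 0.33, 0.0], 0.08]
[[-0.67, 0.34, 0.0], 0.08]
[[-0.66, 0.34, 0.0], 0.08]
--
[[-0.66, 0.35, 0.0], 0.08]
[[-0.66, 0.35, 0.0], 0.08]
[[-0.66, 0.36, 0.0], 0.08]
[[-0.65, 0.37, 0.0], 0.08]
[[-0.65, 0.37, 0.0], 0.08]
--
[[-0.65, 0.38, 0.0], 0.08]
```

Call:
play_rows --commands '[[0, [-0.4, -0.4, 0], 0.4], [0, [-0.55, -0.4, 0], 0.6], [0, [-0.6, -0.36, 0], 0.6], [0, [-0.7, -0.15, 0], 0.3], [0, [-0.75, -0.14, 0], 0.17]]'

```text
clock: 18.6
tcp_pos: [0.4683, 0.0627, 0.2501]
orientation: [2.094, 2.341, -0.001]
force: [0.1, -0.4, -3.8]
opening: 0.0132
```

Call:
play_rows --commands '[[0, [-0.75, -0.13, 0], 0.17], [0, [-0.75, -0.12, 0], 0.17], [0, [-0.75, -0.1, 0], 0.17], [0, [-0.75, -0.1, 0], 0.17], [0, [-0.75, -0.08, 0], 0.17]]'

```text
clock: 19.1
tcp_pos: [0.4623, -0.0319, 0.25]
orientation: [2.197, 2.245, -0.002]
force: [0.0, -1.4, -4.4]
opening: 0.0132
```

Call:
play_rows --commands '[[0, [-0.75, -0.06, 0], 0.17], [0, [-0.7, 0.2, 0], 0.1], [0, [-0.67, 0.33, 0], 0.08], [0, [-0.67, 0.34, 0], 0.08], [0, [-0.66, 0.34, 0], 0.08]]'

```text
clock: 19.6
tcp_pos: [0.4924, -0.1179, 0.2501]
orientation: [2.254, 2.188, -0.0]
force: [0.8, 0.0, -5.2]
opening: 0.0131
```

Run:
```python
from plan import *
plan([(.542,-.218,.255,-4.64)],.02)
```

```text
start [ 0.4924 -0.1179  0.2501] yaw -1.71 tilt [ 3.e-04 -4.e-04 -1.e+00] F [ 0.75  0.01 -5.17] q [ 0.52  0.56 -0.59  1.88  0.41  0.83 -0.32]
--
[[-0.66, 0.35, -0.03], 0.08]
[[-0.65, 0.36, -0.03], 0.08]
[[-0.65, 0.36, -0.03], 0.08]
[[-0.65, 0.37, -0.03], 0.08]
[[-0.64, 0.37, -0.03], 0.08]
--
[[-0.64, 0.38, -0.03], 0.08]
```

Call:
play_rows --commands '[[0, [-0.65, 0.35, 0], 0.08], [0, [-0.65, 0.36, 0], 0.08], [0, [-0.65, 0.36, 0], 0.1], [0, [-0.65, 0.36, 0], 0.1], [0, [-0.4, 0.25, 0], 0.05]]'

```text
clock: 20.1
tcp_pos: [0.5309, -0.1956, 0.2497]
orientation: [2.301, 2.137, -0.001]
force: [-0.1, -0.3, -4.1]
opening: 0.0132
```

Call:
play_rows --commands '[[0, [0, 0, 0], 0], [0, [0, 0, 0], 0], [0, [0, 0, 0], 0], [0, [0, 0, 0], 0], [0, [0, 0, 0], 0]]'

```text
clock: 20.6
tcp_pos: [0.5307, -0.1919, 0.2502]
orientation: [-2.296, -2.144, 0.0]
force: [-0.0, -0.5, -4.5]
opening: 0.0131
```

```bash
cat > look.py <<'E'
from plan import *
import sys
n=sys.argv[1]
o,R,yaw=cur(); p=o['tcp_pos']; print(round(float(o['clock']),2),np.round(p,4),round(yaw,2),np.round(R[:,2],4))
for c in ['wrist','top','side']:
    cal=K(c); im,d=bot.capture(c); save(n+c,im); P=cloud(cal,d); np.save(n+c+'.npy',P)
    near=(d>0)&(abs(P[...,0]-.542)<.13)&(abs(P[...,1]+.218)<.13)
    z=P[...,2]
    m=near&(z>.01)&(z<.025); Q=P[m]
    if len(Q)>20: print(c,'nest rim',len(Q),cv2.minAreaRect((Q[:,:2]*1000).astype(np.float32)))
    q=p[2]-.219+.06
    for nm,a,b in [('tray rim',q+.008,q+.020),('bars',q+.165,q+.18),('sleevetop',q+.186,q+.195)]:
        m=near&(z>a)&(z<b); Q=P[m]
        if len(Q)>20: print(c,nm,len(Q),[np.round(t,1) for t in cv2.minAreaRect((Q[:,:2]*1000).astype(np.float32))],np.round(np.median(Q[:,2]),4))
    for t in ['carrier','grip','nest']:
        for r in bot.spot_point(c,t)[:1]: print(c,t,round(r['conf'],2),np.round(ray(cal,r['uv'],{'carrier':q,'grip':q+.176,'nest':0}[t]),4))
E
python3 look.py a
```

```text
20.6 [ 0.5307 -0.1919  0.2502] -3.91 [-1.e-04  0.e+00 -1.e+00]
wrist nest rim 534 ((588.2568969726562, -228.86508178710938), (139.51754760742188, 8.777955055236816), 86.03266906738281)
wrist tray rim 1090 [array([ 530.5, -192.9]), array([120.7,  84.2]), np.float64(86.0)] 0.1068
wrist bars 1954 [array([ 532.8, -159. ]), array([55.1, 40.1]), np.float64(85.9)] 0.2681
wrist sleevetop 5686 [array([ 529.2, -189.7]), array([72.9, 38.3]), np.float64(67.9)] 0.2818
wrist carrier 0.71 [ 0.5295 -0.1917  0.0912]
wrist grip 0.67 [ 0.5304 -0.191   0.2672]
top nest rim 123 ((548.7268676757812, -173.43338012695312), (256.46038818359375, 112.61054992675781), 45.7087516784668)
top tray rim 150 [array([ 530.5, -192.4]), array([119.7,  85.1]), np.float64(86.3)] 0.1044
top bars 38 [array([ 526.1, -160.3]), array([59.2, 11.4]), np.float64(68.9)] 0.2662
top sleevetop 37 [array([ 523.9, -168.1]), array([37.4, 17.3]), np.float64(28.5)] 0.2798
top carrier 0.81 [ 0.5307 -0.1851  0.0912]
top grip 0.78 [ 0.5235 -0.189   0.2672]
top nest 0.53 [ 0.5298 -0.218   0.    ]
side nest rim 128 ((540.7246704101562, -221.775634765625), (145.03407287597656, 106.46083068847656), 85.19629669189453)
side tray rim 158 [array([ 531.5, -190.1]), array([124.3,  84.9]), np.float64(85.8)] 0.1046
side bars 70 [array([ 530.9, -187.5]), array([115. ,  36.5]), np.float64(70.9)] 0.266
side sleevetop 66 [array([ 536.6, -178.1]), array([49.5, 38.4]), np.float64(63.1)] 0.2807
side carrier 0.91 [ 0.523  -0.1968  0.0912]
side grip 0.94 [ 0.5383 -0.1866  0.2672]
side nest 0.74 [ 0.5417 -0.2147  0.    ]
```

View pics/awrist.png

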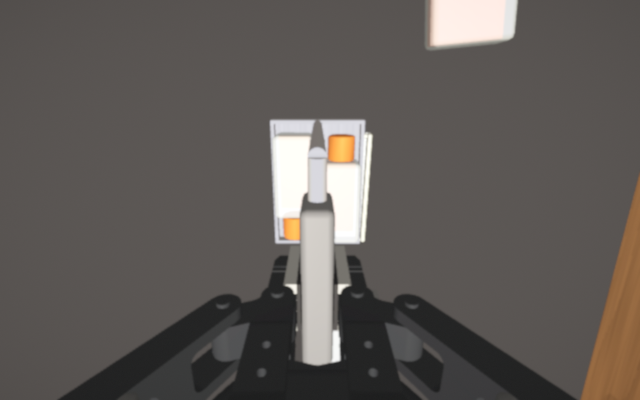

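View pics/aside.png

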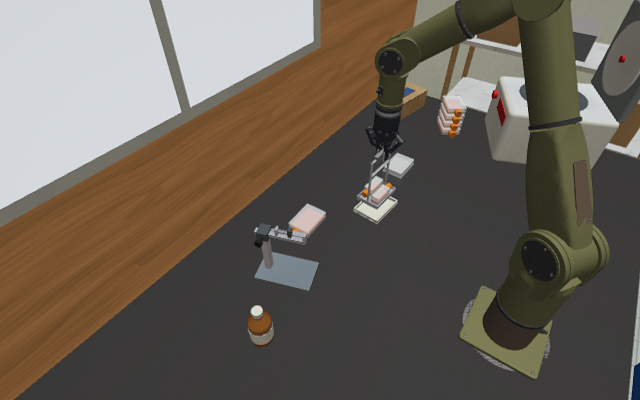

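Run:
```python
from h import *
P=np.load('awrist.npy'); z=P[...,2]
for v in range(125,255,6):
    r=[(u,round(P[v,u,0]*1e3),round(P[v,u,1]*1e3),round(z[v,u]*1e3)) for u in range(355,380) if .003<z[v,u]<.03]
    print(v,r[:1],r[-1:],len(r))
for n in ['top','side']:
    d=np.load(n+'0.npy'); cal=K(n); Q=cloud(cal,d); im=cv2.imread('pics/%s0.png'%n)
    c=proj(cal,(.541,-.221,.01)).astype(int); m=np.zeros((400,640),np.uint8)
    g=im.min(2).astype(int); s=(slice(c[1]-60,c[1]+60),slice(c[0]-60,c[0]+60))
    m[s]=(g[s]>130); k,lab=cv2.connectedComponents(m); mm=(lab==lab[c[1],c[0]])
    cs,_=cv2.findContours(mm.astype(np.uint8),0,1); cnt=max(cs,key=cv2.contourArea)[:,0]
    X=np.array([ray(cal,p,.018)[:2]*1e3 for p in cnt]); 
    print(n,'rim-plane',cv2.minAreaRect(X.astype(np.float32)))
    hull=cv2.approxPolyDP(cnt.reshape(-1,1,2),4,True)[:,0]; print([np.round(ray(cal,p,.018)[:2]*1e3) for p in hull])
```

```text
125 [] [] 0
131 [] [] 0
137 [(364, 589, -162, 18)] [(371, 597, -163, 16)] 8
143 [(364, 590, -172, 3)] [(370, 596, -170, 18)] 7
149 [(363, 589, -179, 4)] [(370, 595, -177, 18)] 8
155 [(363, 589, -186, 5)] [(369, 594, -184, 18)] 7
161 [(363, 589, -194, 5)] [(369, 594, -191, 19)] 7
167 [(362, 587, -201, 5)] [(368, 593, -199, 18)] 7
173 [(362, 587, -209, 4)] [(368, 593, -207, 17)] 7
179 [(362, 586, -216, 7)] [(368, 593, -214, 17)] 7
185 [(362, 587, -225, 4)] [(367, 591, -222, 17)] 6
191 [(361, 585, -233, 6)] [(367, 591, -230, 16)] 7
197 [(361, 585, -241, 4)] [(366, 589, -237, 18)] 6
203 [(361, 585, -249, 6)] [(366, 590, -246, 17)] 6
209 [(361, 584, -256, 10)] [(365, 588, -253, 19)] 5
215 [(360, 583, -265, 7)] [(365, 588, -261, 19)] 6
221 [(360, 582, -273, 8)] [(364, 586, -270, 18)] 5
227 [(360, 582, -281, 11)] [(364, 586, -278, 17)] 5
233 [(359, 581, -292, 5)] [(363, 585, -286, 19)] 5
239 [(359, 579, -295, 18)] [(363, 584, -295, 19)] 5
245 [] [] 0
251 [] [] 0
top rim-plane ((536.7002563476562, -221.81993103027344), (145.0264892578125, 110.29917907714844), 85.11695861816406)
[array([ 596., -157.]), array([ 489., -150.]), array([ 478., -287.]), array([ 585., -296.])]
side rim-plane ((542.13134765625, -222.429931640625), (141.67019653320312, 102.88330078125), 84.96176147460938)
[array([ 586., -291.]), array([ 596., -157.]), array([ 497., -152.]), array([ 485., -286.])]
```

Run:
```python
from plan import *
plan([(.5395,-.2227,.25,-5)],.01)
```

```text
start [ 0.5309 -0.1927  0.25  ] yaw -3.97 tilt [-0.e+00 -1.e-04 -1.e+00] F [ 0.26 -0.1  -4.99] q [ 0.61  0.63 -0.57  1.72  0.42  0.92 -0.21]
--
[[-0.29, 0.11, 0.0], 0.04]
[[-0.29, 0.11, 0.0], 0.04]
[[-0.29, 0.11, 0.0], 0.04]
[[-0.29, 0.11, 0.0], 0.04]
```

Call:
play_rows --commands '[[0, [-0.3, 0.1, 0], 0.05], [0, [-0.3, 0.12, 0], 0.05], [0, [-0.3, 0.1, 0], 0.05], [0, [-0.3, 0.1, 0], 0.03], [0, [0, 0, 0.3], 0]]'

```text
clock: 21.7
tcp_pos: [0.54, -0.2258, 0.243]
orientation: [2.318, 2.116, 0.001]
force: [0.2, -0.5, -3.8]
opening: 0.013
```

Call:
play_rows --commands '[[0, [0, 0, 0.5], 0], [0, [0, 0, 0.6], 0], [0, [0, 0, 0.5], 0], [0, [0, 0, 0.3], 0], [0, [0, 0, 0], 0]]'

```text
clock: 22.2
tcp_pos: [0.5381, -0.2229, 0.1935]
orientation: [-2.315, -2.12, 0.002]
force: [-0.5, 0.7, -4.1]
opening: 0.0132
```

Call:
play_rows --commands '[[0, [0, 0, 0], 0], [0, [0, 0, 0], 0], [0, [0, 0, 0], 0], [0, [0, 0, 0], 0], [0, [0, 0, 0], 0]]'

```text
clock: 22.7
tcp_pos: [0.5392, -0.2234, 0.1953]
orientation: [2.317, 2.121, 0.0]
force: [0.4, 0.2, -5.2]
opening: 0.013
```

```bash
python3 look.py b
python3 - <<'E'
import cv2
a=cv2.imread('pics/bside.png')[150:250,330:430];cv2.imwrite('pics/bs.png',cv2.resize(a,None,fx=6,fy=6,interpolation=2))
a=cv2.imread('pics/bwrist.png')[80:280,220:420];cv2.imwrite('pics/bw.png',cv2.resize(a,None,fx=3,fy=3,interpolation=2))
E
```

```text
22.7 [ 0.5392 -0.2234  0.1953] -5.06 [ 5.e-04 -3.e-04 -1.e+00]
wrist nest rim 1655 ((539.555908203125, -224.76995849609375), (139.38487243652344, 104.30401611328125), 84.91339874267578)
wrist tray rim 1085 [array([ 538.9, -224.4]), array([120.6,  84.3]), np.float64(84.9)] 0.0519
wrist bars 1930 [array([ 541.9, -190.6]), array([55.2, 40.5]), np.float64(84.6)] 0.2132
wrist sleevetop 5701 [array([ 537.8, -221.1]), array([72.7, 38.4]), np.float64(66.3)] 0.2269
wrist carrier 0.92 [ 0.5395 -0.2225  0.0363]
wrist grip 0.79 [ 0.5397 -0.2224  0.2123]
wrist nest 0.63 [ 0.5572 -0.4419  0.    ]
top nest rim 187 ((529.3465576171875, -230.55636596679688), (170.5186309814453, 206.6399688720703), 74.60728454589844)
top tray rim 143 [array([ 538.5, -223.3]), array([119.9,  85.6]), np.float64(85.7)] 0.05
top bars 33 [array([ 534.8, -192.2]), array([59.4, 11.5]), np.float64(66.7)] 0.2117
top sleevetop 38 [array([ 535.1, -202.5]), array([38.3, 14.7]), np.float64(59.1)] 0.2258
top carrier 0.87 [ 0.5466 -0.223   0.0363]
top grip 0.62 [ 0.5374 -0.2229  0.2123]
top nest 0.85 [ 0.5295 -0.2203  0.    ]
side nest rim 119 ((539.4122314453125, -221.8888702392578), (142.5332489013672, 103.56880187988281), 84.46087646484375)
side tray rim 141 [array([ 539.3, -221.2]), array([123.1,  85.3]), np.float64(85.6)] 0.0502
side bars 65 [array([ 539. , -218.8]), array([110. ,  39.5]), np.float64(67.7)] 0.2104
side sleevetop 58 [array([ 543.7, -206.9]), array([50.2, 38.6]), np.float64(67.0)] 0.225
side carrier 0.88 [ 0.5423 -0.2052  0.0363]
side grip 0.8 [ 0.5316 -0.2184  0.2123]
side nest 0.67 [ 0.5508 -0.2194  0.    ]
```

View pics/bs.png

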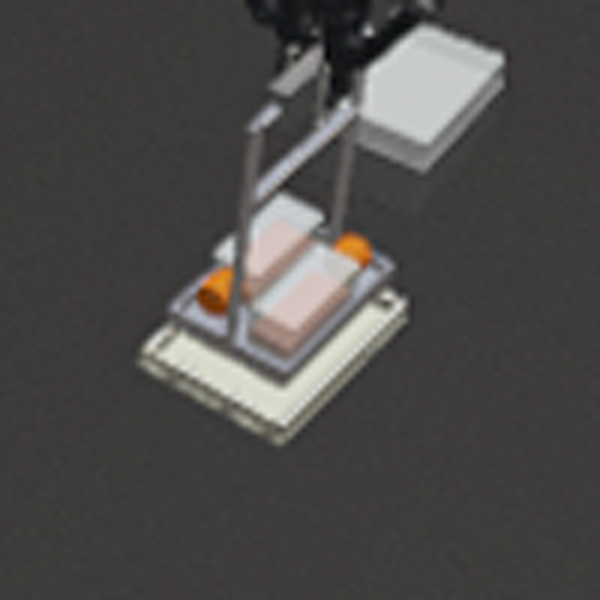

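View pics/bw.png

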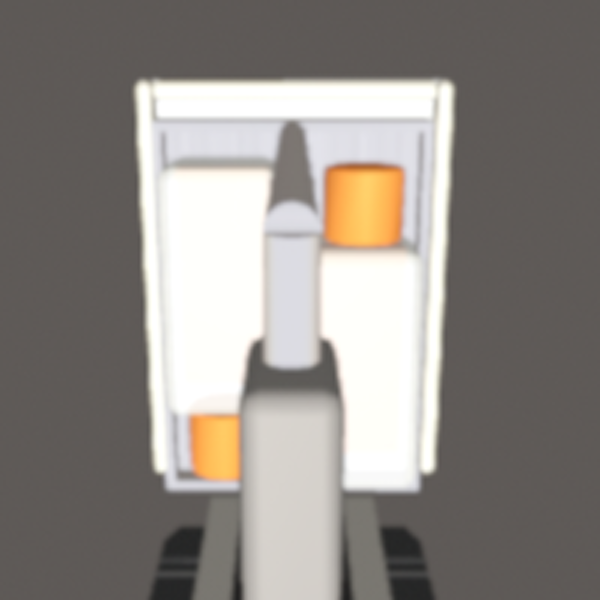

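Call:
play_rows --commands '[[0, [0.02, 0.02, 0.3], 0], [0, [0, 0, 0.3], 0], [0, [0, 0, 0.25], 0], [0, [0, 0, 0.12], 0], [0, [0, 0, 0], 0]]'

```text
clock: 23.8
tcp_pos: [0.5391, -0.2228, 0.17]
orientation: [-2.316, -2.121, 0.001]
force: [-0.6, 0.6, -4.3]
opening: 0.0133
```

Call:
play_rows --commands '[[0, [0, 0, 0], 0], [0, [0, 0, 0], 0], [0, [0, 0, 0.04], 0], [0, [0, 0, 0], 0], [0, [0, 0, 0], 0]]'

```text
clock: 24.3
tcp_pos: [0.5396, -0.2229, 0.1699]
orientation: [2.317, 2.121, -0.0]
force: [0.7, -0.5, -4.2]
opening: 0.0134
```

```bash
python3 st.py; python3 look.py c
```

```text
clk 24.3 rel mm x -176.5 y -366.9 z -49.1 yaw -5.05 F x 0.51 y -0.74 z -4.22 T [ 0.04  0.04 -0.  ] tilt [ 1.e-04 -1.e-04 -1.e+00] op 0.013367793990330593
24.3 [ 0.5396 -0.2229  0.1699] -5.05 [ 1.e-04 -1.e-04 -1.e+00]
wrist nest rim 3686 ((539.5773315429688, -224.6033935546875), (140.06686401367188, 104.26707458496094), 84.95905303955078)
wrist tray rim 1270 [array([ 539.8, -224.4]), array([138.2, 102.1]), np.float64(84.9)] 0.0263
wrist bars 1916 [array([ 542.1, -190. ]), array([55.1, 40.5]), np.float64(85.2)] 0.1877
wrist sleevetop 5698 [array([ 538.1, -220.6]), array([72.6, 38.2]), np.float64(66.3)] 0.2014
wrist carrier 0.85 [ 0.5402 -0.2229  0.0109]
wrist grip 0.79 [ 0.5406 -0.2214  0.1869]
top nest rim 388 ((540.3665161132812, -207.96078491210938), (181.46136474609375, 142.5513916015625), 30.410314559936523)
top tray rim 202 [array([ 538.3, -222.4]), array([137.5, 102.4]), np.float64(84.7)] 0.0235
top bars 30 [array([ 535.7, -191.2]), array([60.1, 11.6]), np.float64(67.6)] 0.1863
top sleevetop 31 [array([ 536., -202.]), array([36.4, 16.2]), np.float64(62.0)] 0.2011
top carrier 0.67 [ 0.5388 -0.2184  0.0109]
top grip 0.7 [ 0.5397 -0.2223  0.1869]
side nest rim 287 ((541.0238037109375, -223.05020141601562), (147.28009033203125, 106.83839416503906), 85.20513153076172)
side tray rim 148 [array([ 536.6, -220.2]), array([121.7,  95.4]), np.float64(86.3)] 0.0244
side bars 56 [array([ 541.5, -218.7]), array([109.1,  38.6]), np.float64(70.7)] 0.1842
side sleevetop 56 [array([ 542.5, -209.4]), array([47. , 33.4]), np.float64(60.4)] 0.1998
side carrier 0.81 [ 0.5501 -0.2214  0.0109]
side grip 0.61 [ 0.5503 -0.223   0.1869]
side nest 0.65 [ 0.548  -0.2207 -0.    ]
```

Underside about 11 mm up, already inside the walls with no contact. Feel down the last 6 mm in small steps.

Call:
play_rows --commands '[[0, [0, 0, 0.04], 0], [0, [0, 0, 0.04], 0], [0, [0, 0, 0.04], 0], [0, [0, 0, 0.04], 0], [0, [0, 0, 0], 0]]'

```text
clock: 25.4
tcp_pos: [0.5394, -0.2229, 0.1656]
orientation: [-2.317, -2.121, 0.0]
force: [0.4, 1.0, -4.3]
opening: 0.0131
```

Call:
play_rows --commands '[[0, [0, 0, 0.03], 0], [0, [0, 0, 0], 0], [0, [0, 0, 0.02], 0], [0, [0, 0, 0], 0], [0, [0, 0, 0], 0]]'

```text
clock: 25.9
tcp_pos: [0.5396, -0.2229, 0.1646]
orientation: [2.317, 2.121, 0.0]
force: [-0.5, 0.0, -4.8]
opening: 0.0127
```

```bash
python3 st.py
```

```text
clk 25.9 rel mm x -176.4 y -366.9 z -54.4 yaw -5.05 F x -0.44 y 0.18 z -4.82 T [-0.    0.01  0.01] tilt [ 1.e-04 -1.e-04 -1.e+00] op 0.012739042582883733
```

Call:
play_rows --commands '[[0, [0, 0, 0.02], 0], [0, [0, 0, 0], 0], [0, [0, 0, 0.02], 0], [0, [0, 0, 0], 0], [0, [0, 0, 0], 0]]'

```text
clock: 26.4
tcp_pos: [0.5399, -0.2234, 0.1643]
orientation: [2.317, 2.12, -0.0]
force: [-1.5, -1.5, 5.6]
opening: 0.0129
```

```bash
python3 st.py
```

```text
clk 26.4 rel mm x -176.4 y -367.4 z -54.7 yaw -5.08 F x -1.97 y -0.96 z 5.60 T [-0.06  0.54  0.  ] tilt [ 9.e-04 -1.e-03 -1.e+00] op 0.012945565765556749
```

Call:
play_rows --commands '[[0, [0, 0, 0.02], 0], [0, [0, 0, 0], 0], [0, [0, 0, 0], 0], [0, [0, 0, 0], 0], [0, [0, 0, 0], 0]]'

```text
clock: 26.9
tcp_pos: [0.5399, -0.2236, 0.1643]
orientation: [2.317, 2.119, -0.0]
force: [-1.8, -1.6, 8.1]
opening: 0.0131
```

```bash
python3 st.py
```

```text
clk 26.9 rel mm x -176.4 y -367.6 z -54.7 yaw -5.09 F x -2.22 y -0.98 z 8.12 T [-0.    0.76  0.03] tilt [ 0.0011 -0.0014 -1.    ] op 0.013123246370212017
```

Call:
play_rows --commands '[[0, [0, 0, -0.03], 0], [0, [0, 0, 0], 0], [0.16, [0, 0, 0], 0], [0.2, [0, 0, 0], 0], [0.25, [0, 0, 0], 0]]' --grip_force 20

```text
clock: 27.4
tcp_pos: [0.5398, -0.2223, 0.1635]
orientation: [-2.316, -2.122, -0.001]
force: [-0.6, -0.1, -0.2]
opening: 0.0216
```

Call:
play_rows --commands '[[0.4, [0, 0, 0], 0], [0.6, [0, 0, 0], 0], [0.8, [0, 0, 0], 0], [1, [0, 0, 0], 0], [1, [0, 0, 0], 0]]'

```text
clock: 27.9
tcp_pos: [0.5396, -0.2229, 0.1638]
orientation: [2.317, 2.121, -0.0]
force: [0.3, 0.0, -0.3]
opening: 0.0853
```

```bash
python3 st.py; python3 look.py d; cp pics/dwrist.png pics/dw.png
```

```text
clk 27.9 rel mm x -176.5 y -366.9 z -55.2 yaw -5.05 F x 0.29 y -0.06 z -0.32 T [-0.05 -0.02  0.03] tilt [ 0. -0. -1.] op 0.0852509197641168
27.9 [ 0.5396 -0.2229  0.1638] -5.05 [ 0. -0. -1.]
wrist nest rim 4754 ((539.5477905273438, -224.45458984375), (139.0269317626953, 104.27967834472656), 84.91094970703125)
wrist tray rim 3665 [array([ 539.5, -224.5]), array([139. , 104.3]), np.float64(84.9)] 0.018
wrist bars 1562 [array([ 539.5, -219.4]), array([81.5, 81.8]), np.float64(39.6)] 0.1826
wrist sleevetop 6426 [array([ 537.6, -220.1]), array([68.8, 95.9]), np.float64(52.7)] 0.1957
wrist carrier 0.96 [ 0.5394 -0.2238  0.0048]
wrist grip 0.6 [ 0.5401 -0.2246  0.1808]
top nest rim 343 ((537.7982788085938, -197.10873413085938), (258.3017578125, 124.01943969726562), 47.36990737915039)
top tray rim 271 [array([ 539., -224.]), array([141. , 104.9]), np.float64(84.6)] 0.0174
top bars 31 [array([ 540.2, -189. ]), array([50.7,  9.6]), np.float64(76.6)] 0.1801
top sleevetop 31 [array([ 522.4, -203.6]), array([58. , 17.5]), np.float64(24.7)] 0.1947
top carrier 0.78 [ 0.5305 -0.2196  0.0048]
top grip 0.8 [ 0.5335 -0.2161  0.1808]
top nest 0.63 [ 0.5376 -0.22    0.    ]
side nest rim 301 ((541.5586547851562, -221.79283142089844), (141.71519470214844, 107.44844818115234), 85.28677368164062)
side tray rim 239 [array([ 540.4, -221.8]), array([141.5, 103.8]), np.float64(85.2)] 0.0171
side bars 76 [array([ 541.6, -217.8]), array([79.1, 82.5]), np.float64(39.9)] 0.1789
side sleevetop 83 [array([ 539. , -220.5]), array([67.3, 92.7]), np.float64(53.3)] 0.1939
side carrier 0.85 [ 0.5431 -0.234   0.0048]
side grip 0.58 [0.5864 0.1812 0.1808]
side nest 0.58 [ 0.5479 -0.1975 -0.    ]
```

View pics/dw.png

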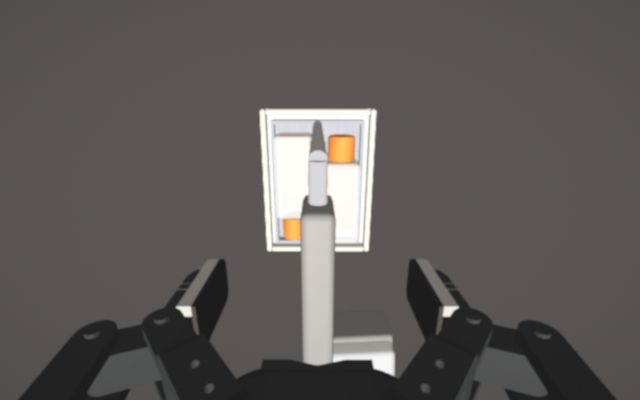

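The fingers are clear of the sleeve and the carrier stands inside the tray rim (x 262–376, y 110–250 px). Retreat straight up, then check.

Call:
play_rows --commands '[[1, [0, 0, -0.3], 0], [1, [0, 0, -0.6], 0], [1, [0, 0, -0.8], 0], [1, [0, 0, -0.8], 0], [1, [0, 0, -0.8], 0]]'

```text
clock: 29.0
tcp_pos: [0.5396, -0.2228, 0.2477]
orientation: [2.317, 2.121, 0.0]
force: [-0.2, 0.1, 0.0]
opening: 0.0851
```

Call:
play_rows --commands '[[1, [-0.4, 0, -0.8], 0], [1, [-0.8, 0, -0.6], 0], [1, [-0.8, 0, 0], 0], [1, [-0.5, 0, 0], 0], [1, [0, 0, 0], 0]]'

```text
clock: 29.5
tcp_pos: [0.5332, -0.2875, 0.281]
orientation: [2.321, 2.117, -0.002]
force: [-0.4, 0.4, -0.8]
opening: 0.0855
```

Call:
play_rows --commands '[[1, [0, 0, 0], 0], [1, [0, 0, 0], 0], [1, [0, 0, 0], 0], [1, [0, 0, 0], 0], [1, [0, 0, 0], 0]]'

```text
clock: 30.0
tcp_pos: [0.5342, -0.2847, 0.2813]
orientation: [-2.316, -2.122, 0.0]
force: [0.7, -0.4, -0.2]
opening: 0.0853
```

Run:
```python
from plan import *
o,R,yaw=cur(); print(o['clock'],np.round(o['tcp_pos'],3),np.round(o['force'],1))
for c in ['wrist','top','side']:
    cal=K(c); im,d=bot.capture(c); save('e'+c,im); P=cloud(cal,d); z=P[...,2]
    near=(d>0)&(abs(P[...,0]-.54)<.075)&(abs(P[...,1]+.223)<.09)
    for nm,a,b in [('rims',.012,.026),('top sleeve',.186,.202)]:
        Q=P[near&(z>a)&(z<b)]
        if len(Q)>10: print(c,nm,len(Q),[np.round(t,1) for t in cv2.minAreaRect((Q[:,:2]*1000).astype(np.float32))],np.round(np.median(Q[:,2]),4))
    if c=='wrist':
        # steel tray rim plane: points within carrier footprint edges
        a=np.radians(-5); x=((P[...,0]-.5396)*np.cos(a)+(P[...,1]+.2244)*np.sin(a)); y=(-(P[...,0]-.5396)*np.sin(a)+(P[...,1]+.2244)*np.cos(a))
        m=near&(z>.015)&(z<.03)&(abs(x)<.042)&(abs(y)<.06); Q=np.c_[x[m],y[m],np.ones(m.sum())]
        print('tray fit',np.linalg.lstsq(Q,z[m],rcond=None)[0],m.sum(),np.percentile(z[m],[5,50,95]))
        m=near&(z>.190)&(z<.21)&(abs(x)<.012)&(abs(y)<.037)
        Q=np.c_[x[m],y[m],np.ones(m.sum())]; print('sleeve fit',np.linalg.lstsq(Q,z[m],rcond=None)[0],m.sum())
    for th in ['carrier','nest','medium','flask','tipbox']:
        for r in bot.outline_of(c,th)[:1]:
            m=r['mask']&(d>0); Q=P[m]; print(c,th,round(r['conf'],2),np.round(np.percentile(Q,[2,50,98],axis=0),3).tolist())
a=cv2.imread('pics/eside.png')[140:350,220:460];cv2.imwrite('pics/es.png',cv2.resize(a,None,fx=2.8,fy=2.8,interpolation=2))
```

```text
30.0 [ 0.534 -0.285  0.281] [ 0.7 -0.4 -0.2]
wrist rims 2437 [array([ 539.5, -224.9]), array([140.5, 104. ]), np.float64(84.9)] 0.018
wrist top sleeve 2120 [array([ 539.5, -222.3]), array([106.9,  14. ]), np.float64(84.9)] 0.1957
tray fit [-0.00080608 -0.00753273  0.02057558] 664 [0.01649658 0.02085609 0.02228361]
sleeve fit [0.00416167 0.00036617 0.19562651] 2053
wrist carrier 0.78 [[0.498, -0.281, 0.006], [0.54, -0.218, 0.045], [0.582, -0.165, 0.197]]
wrist nest 0.56 [[0.486, -0.295, 0.004], [0.549, -0.21, 0.017], [0.594, -0.153, 0.019]]
wrist flask 0.63 [[0.499, -0.281, 0.01], [0.54, -0.218, 0.045], [0.581, -0.165, 0.197]]
wrist tipbox 0.83 [[0.52, -0.494, 0.013], [0.559, -0.423, 0.065], [0.598, -0.382, 0.067]]
top rims 426 [array([ 539.5, -223.9]), array([140.8, 105.1]), np.float64(85.1)] 0.0173
top top sleeve 143 [array([ 539.4, -218.5]), array([111.9,  15.1]), np.float64(85.1)] 0.1935
top carrier 0.76 [[0.498, -0.278, 0.005], [0.533, -0.215, 0.042], [0.58, -0.164, 0.197]]
top nest 0.77 [[0.484, -0.293, -0.002], [0.52, -0.223, 0.012], [0.593, -0.152, 0.022]]
top medium 0.68 [[0.517, 0.373, 0.001], [0.54, 0.391, 0.095], [0.573, 0.422, 0.142]]
top flask 0.72 [[0.657, -0.067, 0.015], [0.695, -0.009, 0.032], [0.737, 0.062, 0.039]]
side rims 280 [array([ 540.7, -222.8]), array([145.4, 105.8]), np.float64(85.6)] 0.0169
side top sleeve 84 [array([ 540. , -216.1]), array([86.5, 14.9]), np.float64(84.7)] 0.1937
side carrier 0.97 [[0.498, -0.384, -0.001], [0.538, -0.214, 0.042], [0.598, -0.162, 0.195]]
side nest 0.65 [[0.485, -0.286, -0.003], [0.507, -0.159, 0.011], [0.592, -0.149, 0.02]]
side medium 0.87 [[0.518, 0.381, 0.007], [0.536, 0.418, 0.089], [0.567, 0.438, 0.14]]
side flask 0.81 [[0.657, -0.06, 0.015], [0.694, 0.003, 0.032], [0.736, 0.061, 0.037]]
side tipbox 0.58 [[0.517, -0.492, 0.004], [0.544, -0.419, 0.061], [0.596, -0.376, 0.068]]
```

View pics/es.png

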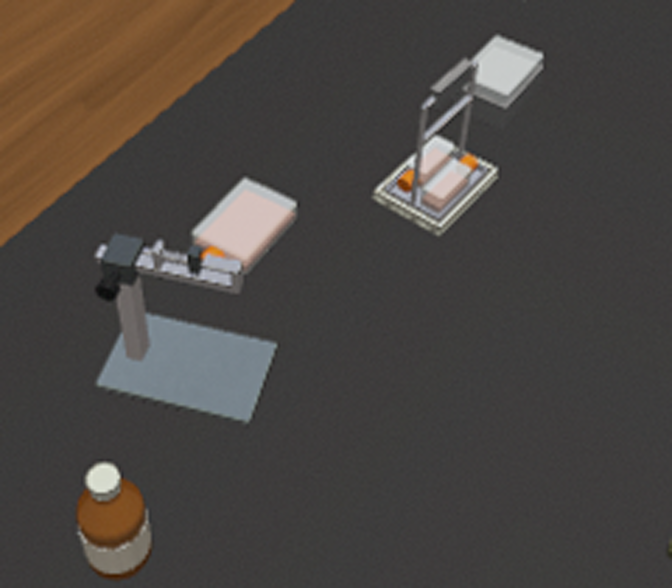

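View pics/ewrist.png

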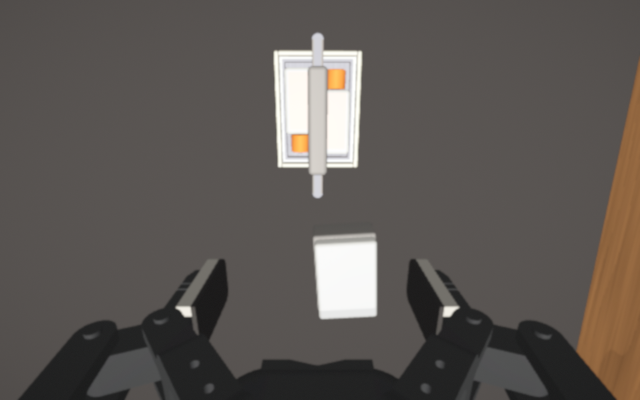

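The carrier stands centred and level in the tray. Its sleeve top is at 195.6 mm (expected 196), its tilt is under 0.3°, and the bystanders haven't moved. Handing in.

```bash
python3 -c "
from workcell import bot
print(bot.hand_in())"
```

```text
the job is handed in; nothing more can be done
None
```

The carrier is off the hook and standing in the white tray, released and level. I handed the job in at about 31 s of the 61 s allowed; no verdict was reported.

**Unhooking:** I closed softly on the sleeve, lifted about 3 mm to take the weight (about 4.4 N), then pushed toward the post. The bar met the keeper at about 16 mm and pressed it back about 7 mm, at about 7.5 N. It rose past the lip there with no jam; the largest vertical reading was about 7 N, which includes the carrier's weight. I then carried it level, about 31 mm up, to 104 mm on the −x side.

**Setting down:** I aligned it over the tray and lowered it in small steps until it touched, at the expected height. The touchdown force was about 8 N before I eased off and opened the fingers.

**Last checks:**
- **Position:** after release the sleeve top is at 195.6 mm (196 expected when fully home) and the tilt is under 0.3°. The carrier sits centred in the tray.
- **Robot:** the gripper is open, raised and clear, with force readings near zero.
- **Bystanders:** the bottle, flask and tip box are where they started, to within camera accuracy.

**Disagreements:** the first wrist estimate of the tray was several mm off in y because the arm was still moving, so I re-measured it standing still. In the final wrist picture the network labelled the carrier as "flask", but the picture and the other two cameras contradict that.

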